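# Clamp a specimen jar in a cam-lever bench clamp

## Task

Fix the yellow-lidded jar upright in the blue cam-lever clamp, so that its lid can be unscrewed later. The clamp stands locked with its jaws too close together: flip the red lever up to free the sliding jaw, draw the jaw back, stand the jar on the rail between the jaws, push the jaw firmly up to the jar so that the jar sits home in the white V and the sprung jaw face is pressed in, and flip the lever back down to lock it. Do not knock the jar over, and leave the beaker where it stands.

Things in the scene. Friction and masses are not known exactly. Their poses are not given: they have to be found in the camera images.
- clamp: Bench clamp fixed to the worktop: aluminium rail 64 wide, 200 long, top at z = 20 mm. Origin on the worktop under the rail's middle; y along the rail to the fixed jaw, z up; the locked lever points to -x, nearer the robot. Blue fixed jaw: y = 64 to 102, 72 wide, top z = 56 mm, with a white upright 90 degree V groove open to -y (mouth 52 wide at y = 64, bottom at y = 90 mm)
- seat (a point): point on the rail's top where the centre of the jar's underside lies when the jar sits home in the V: clamp frame (0, 58.6, 20) mm
- jaw (a joint): position of the sliding jaw (m): 0 = closed, grows to the clamp's -y as it opens, 0.062 = fully open. Its face lies at clamp y = 60 mm minus this and meets a jar home in the V at 0.0236. Slides stiffly (4 N) when free, held by the cam when locked. The face is sprung: it gives up to 6 mm (0.8 N per mm)
- jaw_face: sprung face plate of the sliding jaw with a black rubber lining, 62 mm wide, 31 mm high (z = 24 to 55 mm over the worktop), 8 mm thick. Origin at the middle of its front (the side to the jar)
- jaw_grip (a point): middle of the top of the sliding jaw's blue block, 56 mm over the worktop; the block is 62 mm wide across the rail (x) and 14 mm thick (y); its sprung face stands 23 mm in front of this point (to +y)
- lever (a joint): angle of the cam lever on the sliding jaw (rad): 0 = locked (pointing to the clamp's -x and 30 degrees up), grows as it is lifted, 1.31 = free (15 degrees past upright). The cam lets go of the rail above about 0.55. Turning it takes about 5 N at the grip; it stays where it is left
- lever_pivot (a point): the lever's hinge axis (along the clamp's y), 48 mm over the worktop, middle of the lever's width
- lever_grip (a point): middle of the red lever grip, 78 mm from the pivot; the grip is 14 mm wide (along the clamp's y), 14 mm thick and reaches from 52 to 100 mm from the pivot
- jar: clear specimen jar with cotton wool inside and a yellow lid, 59 mm high; body 44 mm across, lid 51 mm across and about 12 mm high. Origin at the centre of its underside, z up. It is held by the lid, whose firm rim lies 57 mm above the underside. It starts on the worktop beyond the clamp
- beaker: small glass beaker, 55 mm across, 68 mm high, a bystander beyond the clamp. Origin at the centre of its underside

How it is judged:
By the outcome, as a careful person would: the job done as asked, in the order asked, and still so for the second after the job is handed in, with the robot touching nothing.
It also fails if it takes over 72 s, if anything falls off the work surface, if the arm or the gripper's body presses on something with over 40 N, if the wrist force passes 120 N, or if a joint passes its speed limit or range.

## Robot

A 6-joint arm with a two-finger parallel gripper is mounted at the origin on the work surface; the furniture and walls round the work are solid. World frame = base frame: x ahead of the robot, y to its left, z up, the work surface at z = 0. Lengths are in m, angles in rad, forces in N, time in s.
With the tool pointing down it reaches from about 0.35 to 0.975 m from the base axis. Payload 4.9 kg.
Tool frame: the origin (TCP) lies midway between the tips of the shut fingers; the grasp point (between the pads) lies 19 mm behind it; z points along the fingers, y is the direction in which the jaws open and shut (so a half turn about z gives the same grasp; the last joint's range is limited). The gripper opens to 85 mm and grips with 20 to 120 N. Pads are 22 mm wide; open, the fingers measure 114 mm over their backs; the gripper's body (76 mm by 85 mm) begins 54 mm behind the grasp point. The pads swing forward as they close: fully open they stand 13 mm farther back than shut.
Start: joints at [1.217, 0.053, 1.613, -0, 1.476, -0.119], TCP at [0.145, 0.608, 0.231] pointing down, gripper open.
Joint ranges: [-3.01, 3.01], [-1.01, 2.22], [0.06, 2.58], [-1.02, 4.17], [0.09, 2.62], [-3.14, 3.14]. Speed limits (rad/s): [2.57, 2.57, 3.14, 3.14, 3.14, 3.14].

## Interface

Orientations are given as a unit quaternion [w, x, y, z].
In Python, from plant import state, grab_frame, camera_params, job_done, boxes_of gives the robot as it stands.
- The arm moves only by the tool step_arm, never from a script. Its argument "steps" is a list of rows, each a list of 4 numbers: the shift along the tool's x, y, z in mm, then the turn about the tool's z in degrees. A call has 1 to 8 rows; each row shifts and turns the pose as measured when the row begins, along the tool's axes as they then stand; what a row does not reach is not made up. A row lasts 1/10 s, in which the tool goes at most 50 mm and 8.59 degrees, less where a joint would pass 70% of its speed; a pose out of reach is approached as far as the arm can. A call is refused whole if a number of a shift passes 50 or a number of a turn 8.59, either way. A call with a gripper value outside its range is refused whole. "claw" is the opening in per cent of the stroke, from 0 (shut) to 100 (fully open), set as the call begins (left out, the last holds). The fingers move at their own pace and stop on an object; the grip force is fixed at half the most. Time passes only in rows, so rows that do not move let the fingers close. It gives the time, the measured TCP pose, the force and the opening at its end, in the units of the state.
- state(): the state, without advancing time (a new reading comes with each control period).
- grab_frame(name): name is "scene" or "top"; returns (picture, depth): 420x560x3 uint8, red, green, blue; 420x560 float32, m along the optical axis (not along the pixel's ray), 0 where there is no reading.
- camera_params(name): a dict with "mtx" (3x3 intrinsics, pixels), "extrinsics" (4x4, takes a point from camera to world coordinates). Camera axes: x right, y down, z forward; pixel columns grow to the right and rows downward; lengths in m; the calibration is good to about 2 mm. A picture is of the moment at which its call begins. camera_params takes no time and is no camera call.
- job_done(): hands the job in, once; it reports no verdict.
Trained networks look in the newest picture that a camera, given by its name, has taken for a name from the list of things; names that differ only in an ending like _2 or _b are one class to them, and where a whole thing is asked for, a point or a joint stands for the part that bears it (a point fixed in the world has none). Each returns a list of dicts, best first, with "p" (0 to 1); they miss things now and then, are a little off and sometimes report something else, mostly with a low value. They report only what shows in the picture. A call takes as long as a camera call.
- boxes_of(camera, label): "box" ([left, top, width, height] in pixels, round what is visible of it).
The state is a dict: "time": time; "joint_pos": joint angles; "joint_vel": joint speeds; "joint_efforts": joint torques, N m; "tool_pos": TCP position; "tool_rot": TCP orientation; "contact_force": force on the tool from outside, world axes, zero at the start; "ft_torque": the same for the moment, N m; "gripper_width": opening from 0.0 (shut) to 1.0 (fully open).
Only numpy, scipy, OpenCV 4.12 (cv2) and the standard library are available. Lean on these libraries where they do the work, as an engineer would, in place of code of your own. Each camera call takes 0.05 s, during which the arm holds its last target. There are 200 camera calls.

## Working session

There is one attempt and no reset: what is moved stays moved. The work goes in short steps, Python scripts to look and compute and a tool call to move; the robot and the scene stay as the last step left them, time stands still between calls to the robot, and variables do not carry over. Pictures are saved under pics/ and viewed, about 8 in all and at most 12, crops included, and the job is handed in when it is done.

Besides the shell and the picture viewer there is one more tool, called after "Request:" as name(argument=value, ...), one argument or row to a line, values as JSON. step_arm: Moves the arm, as the interface text tells. Its arguments: {"type":"object","properties":{"steps":{"type":"array"},"claw":{"type":"number"}},"required":["steps"]}

```bash
mkdir -p pics; ls
python3 - <<'E'
from plant import *
import cv2,numpy as np
for n in("scene","top"):
    p,d=grab_frame(n); cv2.imwrite(f"pics/{n}0.png",p[:,:,::-1]); np.save(f"pics/{n}0.npy",d)
    c=camera_params(n); print(n,np.round(c["mtx"],1).tolist(),np.round(c["extrinsics"],4).tolist())
    for l in("clamp","jaw_face","jaw_grip","lever_grip","jar","beaker"):
        print(l,[(b["box"],round(b["p"],2)) for b in boxes_of(n,l)[:2]])
print(state())
E
```

```text
pics
scene [[428.4, 0.0, 275.1], [0.0, 428.4, 210.8], [0.0, 0.0, 1.0]] [[0.9038, -0.1855, 0.3858, 0.201], [-0.428, -0.3848, 0.8178, -0.9457], [-0.0032, -0.9042, -0.4271, 0.4675], [0.0, 0.0, 0.0, 1.0]]
clamp [([175.8, 212.2, 108.5, 94.0], 0.82)]
jaw_face [([243.4, 236.5, 23.0, 22.9], 0.66), ([205.5, 213.8, 61.3, 70.9], 0.34)]
jaw_grip [([205.0, 213.9, 57.8, 66.0], 0.95)]
lever_grip [([203.2, 211.9, 33.0, 47.8], 0.93)]
jar [([317.5, 230.4, 23.9, 35.4], 0.92), ([176.7, 214.1, 107.6, 93.8], 0.47)]
beaker [([283.4, 198.9, 24.6, 37.6], 0.87)]
top [[449.9, 0.0, 284.5], [0.0, 449.9, 210.1], [0.0, 0.0, 1.0]] [[0.0033, -0.9926, 0.1211, 0.4251], [-1.0, -0.0032, 0.0015, -0.2435], [-0.0011, -0.1211, -0.9926, 0.9261], [0.0, 0.0, 0.0, 1.0]]
clamp [([260.8, 211.4, 79.5, 109.6], 0.64), ([241.2, 157.2, 31.3, 32.8], 0.26)]
jaw_face [([286.2, 234.9, 27.6, 12.8], 0.65)]
jaw_grip [([258.1, 237.3, 64.8, 45.3], 0.64)]
lever_grip [([259.9, 263.0, 50.9, 18.7], 0.59), ([241.9, 157.3, 33.0, 32.9], 0.58)]
jar [([307.8, 155.3, 26.8, 29.8], 0.8)]
beaker [([243.8, 159.0, 29.3, 27.6], 0.66)]
{'time': 0.7, 'joint_pos': array([ 1.21704152e+00,  5.26660357e-02,  1.61288659e+00, -1.14936118e-05,
        1.47599762e+00, -1.18961465e-01]), 'joint_vel': array([ 2.79011721e-05, -4.38252679e-04, -3.11483214e-04,  9.81006072e-04,
        5.06950354e-04, -1.22317235e-03]), 'joint_efforts': array([ 1.87412064e-03, -3.93559206e+01, -3.70372403e+01,  2.11625064e-06,
        4.64052282e-04, -2.05283283e-05]), 'tool_pos': array([0.14537619, 0.60784465, 0.23133267]), 'tool_rot': array([1.05269186e-05, 1.17126656e-01, 9.93116985e-01, 1.92738208e-05]), 'contact_force': array([-0.21094521, -0.19324535,  0.20534186]), 'ft_torque': array([-0.01659868,  0.06534192, -0.00629542]), 'gripper_width': 0.9997441164775017}
```

View pics/top0.png

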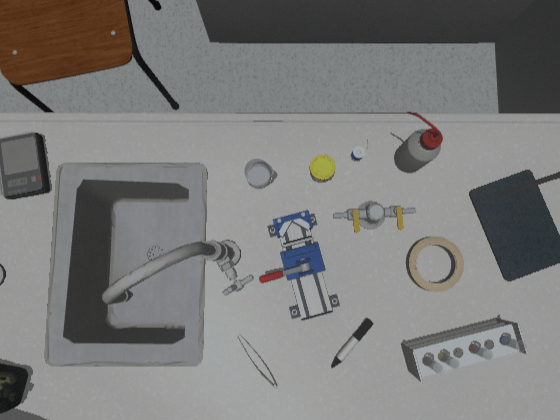

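View pics/scene0.png

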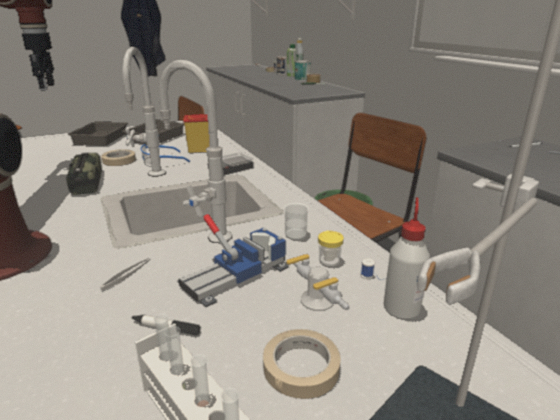

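The top view shows the clamp's rail running up (world +x) from (313,310) to (293,220), with the red lever pointing left at (270,278) next to the sink tap at (235,280). The jar is at (322,167), the beaker at (258,173) and a valve at (375,212). Next I'll measure from depth.

```bash
cat > h.py <<'E'
from plant import *
import cv2,numpy as np
def cloud(n,save=None):
    p,d=grab_frame(n); c=camera_params(n); K=c["mtx"];T=np.array(c["extrinsics"])
    v,u=np.mgrid[:420,:560]
    P=np.stack([(u-K[0][2])/K[0][0]*d,(v-K[1][2])/K[1][1]*d,d],-1)@T[:3,:3].T+T[:3,3]
    P[d==0]=np.nan
    if save: cv2.imwrite(save,p[:,:,::-1])
    return p,P
def px(n,X):
    c=camera_params(n);T=np.linalg.inv(np.array(c["extrinsics"]));q=np.array(c["mtx"])@(T[:3,:3]@X+T[:3,3]);return q[:2]/q[2]
E
python3 - <<'E'
from h import *
p,P=cloud("top")
np.save("pics/P.npy",P)
h=cv2.cvtColor(p,cv2.COLOR_RGB2HSV).astype(int)
Z=P[...,2]
def st(name,m):
    n,l,s,c=cv2.connectedComponentsWithStats(m.astype(np.uint8))
    i=1+np.argmax(s[1:,4]); q=P[l==i]
    r=cv2.minAreaRect((q[:,:2]*1000).astype(np.float32))
    print(name,s[i].tolist(),np.round(np.nanmedian(q,0)*1000,1),np.round([np.nanmin(q,0)*1000,np.nanmax(q,0)*1000],0).tolist(),np.round(r[0],1),np.round(r[1],1),round(r[2],1)); return l==i
roi=np.zeros(Z.shape,bool);roi[190:330,225:350]=1
blue=(h[...,0]>100)&(h[...,0]<130)&(h[...,1]>120)
st("fixedblue",blue&roi&(np.mgrid[:420,:560][0]<240)&(Z>.045))
st("slidblue",blue&roi&(np.mgrid[:420,:560][0]>240)&(Z>.045))
red=((h[...,0]<8)|(h[...,0]>172))&(h[...,1]>130)
m=st("red",red&roi)
st("rail",roi&(Z>.013)&(Z<.027)&(np.mgrid[:420,:560][1]>270))
yel=(h[...,0]>20)&(h[...,0]<35)&(h[...,1]>130)
st("lid",yel&(np.mgrid[:420,:560][1]<340)&(np.mgrid[:420,:560][0]<200)&(np.mgrid[:420,:560][1]>300))
print("table",np.nanmedian(Z[330:380,290:320]))
# tall things round
for (a,b,c,d) in[(150,330,200,440)]:
    z=np.nan_to_num(Z[a:b:6,c:d:6]); 
    for r,row in zip(range(a,b,6),z): print(r,' '.join('%3d'%(t*1000) for t in row))
im=cv2.resize(cv2.cvtColor(p[140:330,200:440],cv2.COLOR_RGB2BGR),None,fx=3.1,fy=3.1,interpolation=cv2.INTER_CUBIC);cv2.imwrite("pics/crop.png",im)
E
```

```text
fixedblue [274, 211, 38, 26, 217] [ 514.3 -254.9   54.5] [[481.0, -294.0, 51.0], [530.0, -222.0, 59.0]] [ 505.9 -257.8] [33.3 70.3] 15.5
slidblue [284, 244, 32, 15, 227] [ 452.  -272.3   54.8] [[438.0, -301.0, 45.0], [466.0, -241.0, 59.0]] [ 452.5 -272. ] [13.7 61.5] 15.2
red [260, 271, 23, 11, 136] [ 404.8 -217.8   92. ] [[396.0, -238.0, 77.0], [414.0, -198.0, 103.0]] [ 404.5 -217.6] [10.8 41.3] 15.2
rail [291, 272, 42, 49, 1349] [ 364.  -295.5   18.8] [[318.0, -337.0, 14.0], [411.0, -256.0, 24.0]] [ 364.2 -296.2] [82.4 64.1] 15.4
lid [310, 155, 25, 25, 488] [ 617.  -315.9   55.9] [[593.0, -340.0, 51.0], [642.0, -292.0, 61.0]] [ 622.  -316.7] [43.9 39.6] 51.2
table -0.0013010063571008423
150   1   0   0   0  -1  -4   0   0   0  -1  -1  -1  -1  -1  -1  -1   0   0  -2   0   1   0  -2  -1  -1  -2  33  32  -1  -2  -3  -2  -1  39  86 112 125 134 138 134
156  -3   0  -1  -2  -2   0   0   0  -1   0  -1  -1  -1  -1  -2  -2   1  -3   1  -2  61  55   0  -2  -1   0  30  27   0   0  -4  -1   0  41  75 102 116 121 120 116
162  -1   0  -1  -1  -3  -1   0   0  66  42  39  64   0  -2   0  -1   0  -
[... 3817 characters left out ...]
  -1  -2  -5  -3  -2  -2   0  -3  -3   0  -2
306   5  -2  -1  -1   0  -2  -2  -1   1  -3   0   0   0   0  -1  -4   5  19  20  20  19  17   5   5  -1   0  -2  -3  -2  -1  -5   0   0   0  -2  -1   0  -2   0  -1
312   2  -3  -1  -2  -2   2   0  -2  -1   2  -1   0  -5  -2  -1   5  10  20  17  17  19  18  19   0  -2  -1  -1   0  -1  -2   0   0  -2   0  -1   1  -1  -3  -2  -2
318   0  -2  -1   0   0   0   0   0  -1   0   1   0  -1  -3  -2  -3  -2  18  19  -1  -1  -3  -1  -1   1  -2   1  -4  -2   0  -1  -3  -4   0  -3   0  -3  -2   0  -2
324   1   0  -2  -1   0  -1  -3   1  -2  -2   0  -3  -2  -3  -4   0   0   0   0   0   0  -2  -3   0   0   0  -1  10  12  -3  -3   0  -1  -1   0  -1   0   0   0  -1
```

View pics/crop.png

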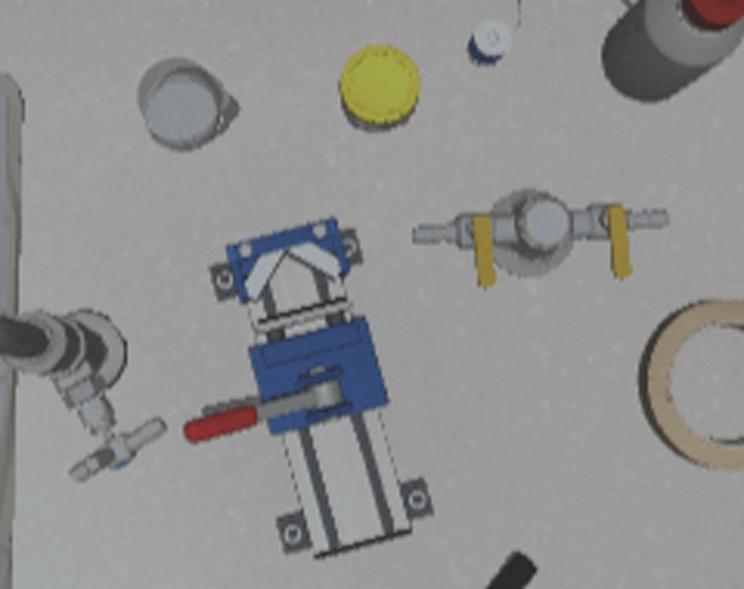

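The crop confirms the clamp's yaw of about 15.3° and shows the tap handle about 12 mm beyond the lever tip. Next I'll check obstacle heights and refine the clamp's origin.

Run:
```python
from h import *
P=np.load("pics/P.npy")
_,S=cloud("scene")
Q=np.vstack([P.reshape(-1,3),S.reshape(-1,3)]);Q=Q[~np.isnan(Q).any(1)]
H=np.full((20,28),-9);
for x,y,z in Q:
    i,j=int(x//.05),int((y+.6)//.05)
    if 0<=i<20 and 0<=j<28:H[i,j]=max(H[i,j],z*1000)
print("cols y -0.6..0.8 step .05")
for i in range(20):print('x%.2f'%(i*.05),' '.join('%4d'%v for v in H[i]))
a=np.radians(15.25);uy=np.array([np.cos(a),np.sin(a)]);ux=np.array([uy[1],-uy[0]])
O=np.array([.423,-.280])
q=P[190:330,200:350].reshape(-1,3);C=np.c_[(q[:,:2]-O)@ux,(q[:,:2]-O)@uy,q[:,2]]*1000
f=C[(C[:,2]>49)&(C[:,2]<62)&(C[:,1]>60)]
print("fixed top x,y pct",np.percentile(f,[1,5,50,95,99],axis=0).round(1)[:,:2].tolist())
r=C[(C[:,2]>14)&(C[:,2]<25)&(C[:,1]<-30)&(abs(C[:,0])<36)]
print("rail",np.percentile(r,[1,5,50,95,99],axis=0).round(1)[:,:2].tolist())
s=C[(C[:,2]>49)&(C[:,2]<60)&(C[:,1]>10)&(C[:,1]<60)&(abs(C[:,0])<40)]
print("slide hist y",np.histogram(s[:,1],bins=np.arange(10,62,2)))
t=C[(C[:,2]>60)&(C[:,0]<-80)]
print("tap",t[::12].round(0).tolist())
```

```text
cols y -0.6..0.8 step .05
x0.00   -9   -9    0    2    2    3    2    2    3   11  135  153   -9   -9   -9    2    3    3    4    3    3    4    3    4    5    4    4    4
x0.05   -9   -9    2    3    2    3    3    3    3    3  274  295  283   15    4    3    3    3    4    4  489  489  483  481  473    4    5    5
x0.10    3    2    3    3    3    3    3    3    3    3    3  254   14    4    3    3    4   49    4    3  489  489  350  486  481  286    5    5
x0.15    3    3    3    4    4    3    3   12    3    4    3    3    4    3    4    4    3   72   73   73   71  490  490  491  470  351    5   48
x0.20   66  127  125    3   17   16    4   12   11    3    4    6    7    7    7    6    6   67   73   73   72   68   -9  491  486    5    5   48
x0.25  127  127  126   18   19   14    4    3    8    4    7    8    8    7    7    9    7    4    4    4   59   60   27   27    3    4   47   40
x0.30   66    3    4   19   19   23   23    3    3    3    7    7   -9   -9   -9    7  355  364    3  148    4   28   27   29   -9    5   49   48
x0.35   26   27   21    3    7   23   35  103  148  
[... 3654 characters left out ...]
, [-146.0, 29.0, 117.0], [-123.0, 22.0, 114.0], [-123.0, 21.0, 117.0], [-124.0, 19.0, 112.0], [-101.0, 11.0, 122.0], [-124.0, 15.0, 116.0], [-138.0, 17.0, 120.0], [-99.0, 7.0, 130.0], [-131.0, 14.0, 121.0], [-96.0, 5.0, 129.0], [-127.0, 11.0, 117.0], [-87.0, -1.0, 95.0], [-120.0, 7.0, 119.0], [-99.0, 2.0, 129.0], [-122.0, 6.0, 120.0], [-100.0, 0.0, 126.0], [-117.0, 3.0, 123.0], [-81.0, -8.0, 99.0], [-113.0, -0.0, 125.0], [-120.0, 0.0, 124.0], [-125.0, -0.0, 125.0], [-129.0, -1.0, 127.0], [-134.0, -1.0, 140.0], [-146.0, -1.0, 106.0], [-124.0, -6.0, 122.0], [-132.0, -5.0, 140.0], [-146.0, -4.0, 111.0], [-125.0, -10.0, 120.0], [-133.0, -8.0, 135.0], [-139.0, -8.0, 144.0], [-156.0, -9.0, 107.0]]
```

Request:
step_arm(
  steps=[
    [0,0,-30,7.7],
    [0,0,-30,7.7],
    [0,0,-30,7.7],
    [0,0,-30,7.7],
    [0,0,-30,7.7],
    [0,0,-30,7.7],
    [0,0,-30,7.7],
    [0,0,-30,7.7],
  ],
  claw=45,
)

```text
time: 1.6
tool_pos: [0.1449, 0.6063, 0.4719]
tool_rot: [0.002, 0.626, 0.78, -0.007]
contact_force: [0.7, 0.4, 0.7]
gripper_width: 0.45
```

```bash
cat >> h.py <<'E'
from scipy.spatial.transform import Rotation as Ro
A=np.radians(15.25);UY=np.array([np.cos(A),np.sin(A),0]);UX=np.array([UY[1],-UY[0],0]);UZ=np.array([0,0,1.]);O=np.array([.423,-.280,0])
def W(c): c=np.array(c)/1000; return O+c[0]*UX+c[1]*UY+c[2]*UZ
def C(w): d=np.array(w)-O; return np.array([d@UX,d@UY,d@UZ])*1000
def rot(): q=state()["tool_rot"]; return Ro.from_quat([q[1],q[2],q[3],q[0]]).as_matrix()
def go(w):  # world target -> tool shift mm
    return (rot().T@(np.array(w)-state()["tool_pos"])*1000).round(1)
def info():
    s=state();R=rot();y=R[:,1]
    print("t",round(s["time"],2),"pos",s["tool_pos"].round(4),"clamp",C(s["tool_pos"]).round(1),"yaw_y",np.degrees(np.arctan2(y[1],y[0])).round(2),"zax",R[:,2].round(3),"F",s["contact_force"].round(1),"g",round(s["gripper_width"],3),"q",s["joint_pos"].round(2))
E
python3 - <<'E'
from h import *
info()
for w in([.45,.45,.46],[.6,.1,.46],W([-62,-1.5,400]),W([-62,-1.5,71])):print(W([-62,-1.5,71]).round(3),go(w))
E
```

```text
t 1.6 pos [0.1449 0.6063 0.4719] clamp [-928.3  -35.2  471.9] yaw_y 12.45 zax [-0.005 -0.013 -1.   ] F [0.7 0.4 0.7] g 0.45 q [1.22 0.03 1.25 0.   1.88 1.  ]
[ 0.405 -0.221  0.071] [-218.3  264.4   12.5]
[ 0.405 -0.221  0.071] [-592.4  335.4   16.4]
[ 0.405 -0.221  0.071] [-862.7   76.6   81.6]
[ 0.405 -0.221  0.071] [-858.8   79.1  410.6]
```

Request:
step_arm(
  steps=[
    [-43,24,1,-1.4],
    [-43,24,1,-1.4],
    [-43,24,1,0],
    [-43,24,1,0],
    [-43,24,1,0],
    [-43,24,1,0],
    [-43,24,1,0],
    [-43,24,1,0],
  ],
)

```text
time: 2.4
tool_pos: [0.4209, 0.3212, 0.4731]
tool_rot: [0.001, 0.602, 0.798, 0.001]
contact_force: [0.5, 0.7, -0.3]
gripper_width: 0.45
```

Request:
step_arm(
  steps=[
    [-43,24,1,0],
    [-43,24,1,0],
    [-43,24,1,0],
    [-43,24,1,0],
    [-43,24,1,0],
  ],
)

```text
time: 2.9
tool_pos: [0.5964, 0.1429, 0.47]
tool_rot: [0.002, 0.603, 0.798, 0.003]
contact_force: [1.0, 0.7, 0.6]
gripper_width: 0.451
```

Run:
```python
from h import *
info()
print(go(W([-62,-1.5,400])),go(W([-62,-1.5,71])))
```

```text
t 2.9 pos [0.5964 0.1429 0.47  ] clamp [-362.4  278.5  470. ] yaw_y 15.87 zax [ 0.007  0.002 -1.   ] F [1.  0.7 0.6] g 0.451 q [ 0.11 -0.01  1.29  0.    1.86 -0.16]
[-297.3 -283.7   68. ] [-297.3 -286.   397. ]
```

Request:
step_arm(
  steps=[
    [-33,-31,4,0],
    [-33,-31,4,0],
    [-33,-31,4,0],
    [-33,-31,4,0],
    [-33,-31,4,0],
    [-33,-31,4,0],
    [-33,-31,4,0],
    [-33,-31,4,0],
  ],
)

```text
time: 3.7
tool_pos: [0.4294, -0.1915, 0.4271]
tool_rot: [-0.003, 0.603, 0.798, -0.002]
contact_force: [1.3, -0.3, -1.0]
gripper_width: 0.448
```

Request:
step_arm(
  steps=[
    [-33,-36,0,0.6],
    [0,0,0,0],
  ],
)

```text
time: 3.9
tool_pos: [0.4003, -0.2377, 0.4264]
tool_rot: [-0.003, 0.61, 0.792, -0.003]
contact_force: [0.6, 0.7, -0.6]
gripper_width: 0.452
```

Run:
```python
from h import *
info()
print(go(W([-62,-1.5,250])),go(W([-62,-1.5,71])))
p,P=cloud("scene","pics/s1.png")
```

```text
t 3.9 pos [ 0.4003 -0.2377  0.4264] clamp [-46.8 -10.8 426.4] yaw_y 14.8 zax [-0.008 -0.001 -1.   ] F [ 0.6  0.7 -0.6] g 0.452 q [-0.69 -0.36  1.67 -0.01  1.84 -0.95]
[ 15.   10.6 176.4] [ 14.8  12.  355.4]
```

View pics/s1.png

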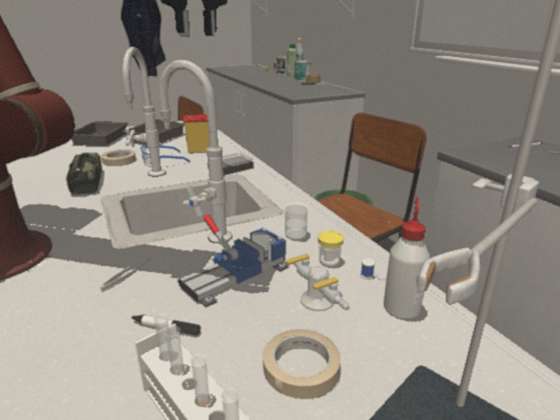

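The arm is clear above the clamp; the tap neck at (215,100) is away from it. I'll descend.

Request:
step_arm(
  steps=[
    [8,6,42,0],
    [8,5,42,0],
    [0,0,42,0],
    [0,0,42,0],
    [0,0,42,0],
    [0,0,42,0],
    [0,0,40,0],
    [0,0,0,0],
  ],
)

```text
time: 4.75
tool_pos: [0.4135, -0.2102, 0.1295]
tool_rot: [0.003, 0.605, 0.797, 0.0]
contact_force: [-1.0, 0.4, -0.4]
gripper_width: 0.451
```

Run:
```python
from h import *
info()
print(go(W([-62,-1.5,71])))
p,P=cloud("top","pics/t1.png")
cv2.imwrite("pics/t1c.png",cv2.resize(p[180:340,200:360,::-1],None,fx=3.5,fy=3.5,interpolation=cv2.INTER_CUBIC))
p,P=cloud("scene","pics/s2.png")
a=cv2.resize(p[150:320,140:320,::-1],None,fx=2.2,fy=2.2,interpolation=cv2.INTER_CUBIC)
b=cv2.resize(cv2.imread("pics/t1.png")[180:340,200:360],(374,374),interpolation=cv2.INTER_CUBIC)
cv2.imwrite("pics/m1.png",np.hstack([a,b]))
```

```text
t 4.75 pos [ 0.4135 -0.2102  0.1295] clamp [-69.9   9.2 129.5] yaw_y 15.61 zax [ 0.004 -0.003 -1.   ] F [-1.   0.4 -0.4] g 0.451 q [-0.63 -0.27  2.08 -0.    1.32 -0.9 ]
[ -7.6 -10.9  58.5]
```

View pics/m1.png

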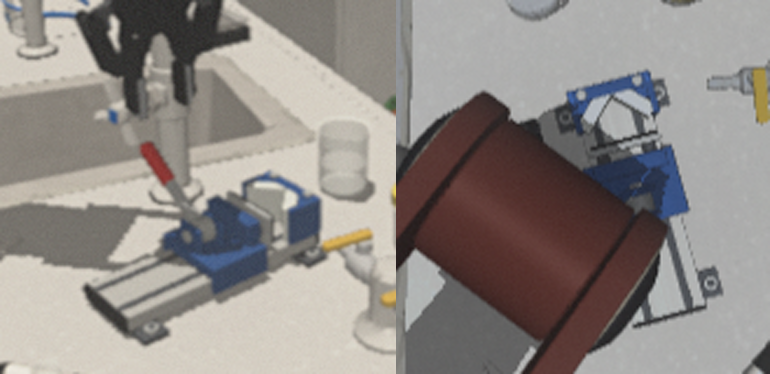

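The fingers hang open above the red lever. Now I'll centre, descend and grip it.

Request:
step_arm(
  steps=[
    [-8,-11,0,0],
    [0,0,0,0],
  ],
)

```text
time: 5.05
tool_pos: [0.4111, -0.2258, 0.142]
tool_rot: [0.013, 0.604, 0.797, -0.0]
contact_force: [-0.2, 0.2, 0.9]
gripper_width: 0.446
```

Run:
```python
from h import *
info()
print(go(W([-62,-1.5,71])))
```

```text
t 5.05 pos [ 0.4111 -0.2258  0.142 ] clamp [-55.4   2.8 142. ] yaw_y 15.74 zax [ 0.02  -0.015 -1.   ] F [-0.2  0.2  0.9] g 0.446 q [-0.66 -0.28  2.07  0.    1.33 -0.94]
[ 8.  -5.3 70.8]
```

Request:
step_arm(
  steps=[
    [0,0,0,0],
    [0,0,0,0],
  ],
)

```text
time: 5.25
tool_pos: [0.4129, -0.2279, 0.1466]
tool_rot: [0.017, 0.604, 0.797, -0.0]
contact_force: [0.0, -1.6, 0.5]
gripper_width: 0.45
```

Run:
```python
from h import *
info()
print(go(W([-62,-1.5,71])))
```

```text
t 5.25 pos [ 0.4129 -0.2279  0.1466] clamp [-52.9   3.9 146.6] yaw_y 15.66 zax [ 0.026 -0.02  -0.999] F [ 0.  -1.6  0.5] g 0.45 q [-0.66 -0.28  2.07  0.    1.33 -0.94]
[11.1 -6.9 75.2]
```

Request:
step_arm(
  steps=[
    [0,0,0,0],
    [0,0,0,0],
  ],
)

```text
time: 5.45
tool_pos: [0.4136, -0.2286, 0.1483]
tool_rot: [0.018, 0.604, 0.796, -0.0]
contact_force: [-0.1, -0.1, -0.8]
gripper_width: 0.446
```

Run:
```python
from h import *
info();s=state();print(s["joint_pos"].round(4),s["joint_vel"].round(3),s["joint_efforts"].round(1))
grab_frame("scene");info();s=state();print(s["joint_pos"].round(4),s["joint_vel"].round(3))
```

```text
t 5.45 pos [ 0.4136 -0.2286  0.1483] clamp [-52.    4.4 148.3] yaw_y 15.64 zax [ 0.029 -0.022 -0.999] F [-0.1 -0.1 -0.8] g 0.446 q [-0.66 -0.29  2.06  0.    1.33 -0.94]
[-6.6290e-01 -2.8640e-01  2.0649e+00  5.0000e-04  1.3270e+00 -9.3560e-01] [ 0.    -0.005 -0.005  0.     0.001 -0.   ] [ -0.  -23.5 -36.   -0.   -0.1  -0. ]
t 5.5 pos [ 0.4136 -0.2286  0.1483] clamp [-52.    4.4 148.3] yaw_y 15.64 zax [ 0.029 -0.022 -0.999] F [-0.2 -0.3  0.3] g 0.448 q [-0.66 -0.29  2.06  0.    1.33 -0.94]
[-6.6290e-01 -2.8630e-01  2.0649e+00  5.0000e-04  1.3270e+00 -9.3570e-01] [-0.001  0.004  0.005  0.    -0.001  0.   ]
```

Request:
step_arm(
  steps=[
    [6,-4,5,0],
    [6,-4,10,0],
    [0,0,15,0],
    [0,0,15,0],
    [0,0,12,0],
    [0,0,8,0],
    [0,0,0,0],
  ],
)

```text
time: 6.2
tool_pos: [0.4006, -0.2169, 0.0754]
tool_rot: [0.015, 0.604, 0.797, 0.0]
contact_force: [-0.4, 0.1, -0.8]
gripper_width: 0.453
```

Run:
```python
from h import *
info()
print(go(W([-62,-1.5,71])))
```

```text
t 6.2 pos [ 0.4006 -0.2169  0.0754] clamp [-66.8  -5.   75.4] yaw_y 15.68 zax [ 0.024 -0.018 -1.   ] F [-0.4  0.1 -0.8] g 0.453 q [-0.66 -0.24  2.16  0.    1.19 -0.93]
[-4.7  3.4  4.6]
```

Request:
step_arm(
  steps=[
    [-4,3,2,0],
    [0,0,2,0],
  ],
)

```text
time: 6.4
tool_pos: [0.4052, -0.2204, 0.0718]
tool_rot: [0.016, 0.604, 0.797, 0.0]
contact_force: [0.1, 0.6, 0.9]
gripper_width: 0.447
```

Request:
step_arm(
  steps=[
    [0,0,0,0],
    [0,0,0,0],
    [0,0,0,0],
    [0,0,0,0],
    [0,0,0,0],
  ],
  claw=0,
)

```text
time: 6.9
tool_pos: [0.4065, -0.2207, 0.0727]
tool_rot: [0.017, 0.605, 0.796, 0.001]
contact_force: [1.6, -0.2, -1.8]
gripper_width: 0.151
```

Run:
```python
from h import *
info()
p,P=cloud("scene","pics/s3.png")
cv2.imwrite("pics/s3c.png",cv2.resize(p[150:320,140:320,::-1],None,fx=3,fy=3,interpolation=cv2.INTER_CUBIC))
```

```text
t 6.9 pos [ 0.4065 -0.2207  0.0727] clamp [-61.6  -0.4  72.7] yaw_y 15.57 zax [ 0.028 -0.019 -0.999] F [ 1.6 -0.2 -1.8] g 0.151 q [-0.66 -0.22  2.14  0.    1.18 -0.93]
```

View pics/s3c.png

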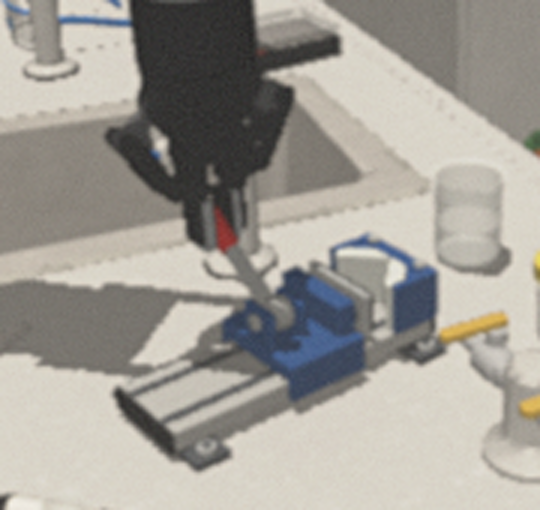

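The pads hold the red grip (opening 0.15, about 13 mm). Next I'll lift the lever along its arc.

Request:
step_arm(
  steps=[
    [-3,0,-5,0],
    [-4,0,-5,0],
    [-4,0,-5,0],
    [-5,0,-4,0],
    [-5,0,-4,0],
    [-5,0,-3,0],
  ],
)

```text
time: 7.55
tool_pos: [0.4088, -0.23, 0.0852]
tool_rot: [0.002, 0.607, 0.795, 0.015]
contact_force: [3.9, 13.1, -3.4]
gripper_width: 0.149
```

Run:
```python
from h import *
info()
```

```text
t 7.55 pos [ 0.4088 -0.23    0.0852] clamp [-52.   -0.5  85.2] yaw_y 15.24 zax [ 0.022  0.021 -1.   ] F [ 3.9 13.1 -3.4] g 0.149 q [-0.69 -0.2   2.1   0.03  1.23 -0.97]
```

Request:
step_arm(
  steps=[
    [-6,0,-9,0],
    [-7,0,-9,0],
    [-8,0,-9,0],
    [-9,0,-8,0],
  ],
)

```text
time: 7.95
tool_pos: [0.4094, -0.2495, 0.102]
tool_rot: [-0.01, 0.607, 0.794, 0.021]
contact_force: [4.3, 4.2, -15.7]
gripper_width: 0.145
```

Run:
```python
from h import *
info()
```

```text
t 7.95 pos [ 0.4094 -0.2495  0.102 ] clamp [-33.   -5.1 102. ] yaw_y 15.19 zax [ 0.008  0.045 -0.999] F [  4.3   4.2 -15.7] g 0.145 q [-0.73 -0.17  2.05  0.04  1.29 -1.  ]
```

Request:
step_arm(
  steps=[
    [-11,0,-3,0],
    [-12,0,-2,0],
    [-12,0,0,0],
    [-12,0,1,0],
  ],
)

```text
time: 8.35
tool_pos: [0.4177, -0.28, 0.1065]
tool_rot: [-0.032, 0.605, 0.795, 0.033]
contact_force: [-7.4, 9.8, 13.0]
gripper_width: 0.146
```

Run:
```python
from h import *
info()
```

```text
t 8.35 pos [ 0.4177 -0.28    0.1065] clamp [ -1.4  -5.1 106.5] yaw_y 15.36 zax [-0.01   0.091 -0.996] F [-7.4  9.8 13. ] g 0.146 q [-0.77 -0.09  1.97  0.06  1.33 -1.06]
```

Request:
step_arm(
  steps=[
    [-12,0,-2,0],
    [-12,0,0,0],
    [-8,0,1,0],
  ],
)

```text
time: 8.65
tool_pos: [0.4246, -0.3035, 0.1039]
tool_rot: [-0.041, 0.604, 0.795, 0.04]
contact_force: [1.7, 3.9, 1.0]
gripper_width: 0.075
```

Run:
```python
from h import *
info()
```

```text
t 8.65 pos [ 0.4246 -0.3035  0.1039] clamp [ 23.1  -4.6 103.9] yaw_y 15.49 zax [-0.017  0.114 -0.993] F [1.7 3.9 1. ] g 0.075 q [-0.8  -0.02  1.91  0.07  1.34 -1.09]
```

Run:
```python
from h import *
info()
p,P=cloud("scene","pics/s4.png")
cv2.imwrite("pics/s4c.png",cv2.resize(p[140:300,160:320,::-1],None,fx=3.2,fy=3.2,interpolation=cv2.INTER_CUBIC))
h=cv2.cvtColor(p,cv2.COLOR_RGB2HSV).astype(int)
m=((h[...,0]<8)|(h[...,0]>172))&(h[...,1]>130);m[:, :180]=0;m[:,270:]=0;m[:150]=0
c=(P[m]-O)@np.c_[UX,UY,UZ]*1000;print(len(c),np.percentile(c,[5,50,95],axis=0).round(0))
```

```text
t 8.65 pos [ 0.4246 -0.3035  0.1039] clamp [ 23.1  -4.6 103.9] yaw_y 15.49 zax [-0.017  0.114 -0.993] F [1.7 3.9 1. ] g 0.075 q [-0.8  -0.02  1.91  0.07  1.34 -1.09]Traceback (most recent call last):
  File "<stdin>", line 7, in <module>
    return _quantile_unchecked(
        a, q, axis, out, overwrite_input, method, keepdims, weights)
    return _ureduce(a,
                    func=_quantile_ureduce_func,
    ...<5 lines>...
                    overwrite_input=overwrite_input,
                    method=method)
    r = func(a, **kwargs)
    result = _quantile(arr,
                       quantiles=q,
    ...<2 lines>...
                       out=out,
                       weights=wgt)
    slices_having_nans = np.isnan(arr[-1, ...])
                                  ~~~^^^^^^^^^
IndexError: index -1 is out of bounds for axis 0 with size 0
```

View pics/s4c.png

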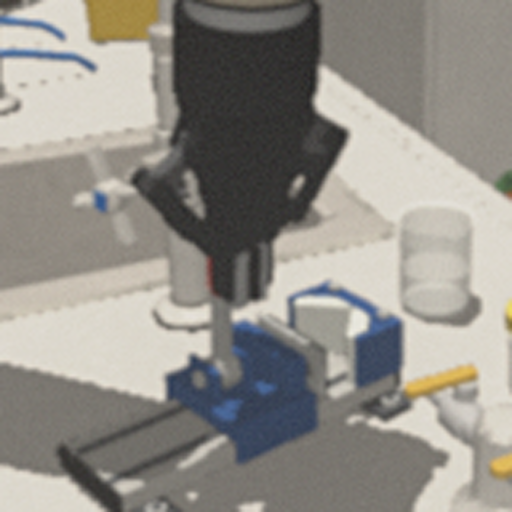

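Request:
step_arm(
  steps=[
    [0,0,0,0],
    [0,0,0,0],
    [0,0,0,0],
  ],
  claw=50,
)

```text
time: 9.0
tool_pos: [0.4248, -0.3062, 0.1044]
tool_rot: [-0.039, 0.604, 0.795, 0.038]
contact_force: [-0.1, 0.3, -1.4]
gripper_width: 0.493
```

Request:
step_arm(
  steps=[
    [8,2,0,0],
    [8,2,0,0],
    [5,0,0,0],
    [0,0,0,0],
  ],
)

```text
time: 9.4
tool_pos: [0.4227, -0.2827, 0.1073]
tool_rot: [-0.039, 0.604, 0.795, 0.038]
contact_force: [0.0, -0.6, -0.7]
gripper_width: 0.5
```

Run:
```python
from h import *
info();print(go(W([1,-1.5,104])))
p,P=cloud("scene","pics/s5.png")
h=cv2.cvtColor(p,cv2.COLOR_RGB2HSV).astype(int)
m=((h[...,0]<8)|(h[...,0]>172))&(h[...,1]>100);m[:, :180]=0;m[:,270:]=0;m[:150]=0
c=(P[m]-O)@np.c_[UX,UY,UZ]*1000;c=c[~np.isnan(c).any(1)]
print(len(c));print(c[::6].round(0).tolist())
```

```text
t 9.4 pos [ 0.4227 -0.2827  0.1073] clamp [  2.5  -1.  107.3] yaw_y 15.56 zax [-0.016  0.107 -0.994] F [ 0.  -0.6 -0.7] g 0.5 q [-0.77 -0.06  1.95  0.07  1.35 -1.06]
[ 1.2 -0.5  3.5]
168
[[5.0, -11.0, 147.0], [6.0, -12.0, 146.0], [14.0, -5.0, 147.0], [14.0, -7.0, 146.0], [14.0, -9.0, 144.0], [10.0, -11.0, 142.0], [8.0, -12.0, 139.0], [15.0, -4.0, 139.0], [14.0, -9.0, 138.0], [8.0, -12.0, 135.0], [18.0, -22.0, 140.0], [12.0, -6.0, 133.0], [12.0, -10.0, 132.0], [8.0, -12.0, 129.0], [16.0, -22.0, 133.0], [13.0, -7.0, 127.0], [12.0, -11.0, 126.0], [10.0, -12.0, 124.0], [8.0, -13.0, 121.0], [5.0, -13.0, 118.0], [13.0, -6.0, 119.0], [12.0, -7.0, 117.0], [13.0, -10.0, 116.0], [14.0, -13.0, 116.0], [9.0, -12.0, 111.0], [5.0, -12.0, 108.0], [7.0, -13.0, 107.0], [8.0, -12.0, 105.0]]
```

Request:
step_arm(
  steps=[
    [-2,-4,0,0],
    [0,0,0,0],
  ],
)

```text
time: 9.65
tool_pos: [0.4193, -0.2861, 0.1072]
tool_rot: [-0.038, 0.604, 0.796, 0.038]
contact_force: [-0.6, 0.7, 0.1]
gripper_width: 0.5
```

Request:
step_arm(
  steps=[
    [0,0,0,0],
    [0,0,0,0],
    [0,0,0,0],
    [0,0,0,0],
    [0,0,0,0],
  ],
  claw=0,
)

```text
time: 10.15
tool_pos: [0.4189, -0.2866, 0.1073]
tool_rot: [-0.039, 0.604, 0.795, 0.037]
contact_force: [1.0, 0.3, 0.8]
gripper_width: 0.156
```

Request:
step_arm(
  steps=[
    [0,-6,0,0],
    [0,-8,0,0],
    [0,-8,0,0],
    [0,-8,0,0],
  ],
)

```text
time: 10.55
tool_pos: [0.3903, -0.2944, 0.1073]
tool_rot: [-0.038, 0.603, 0.796, 0.039]
contact_force: [3.7, 2.1, 1.6]
gripper_width: 0.151
```

Run:
```python
from h import *
info()
```

```text
t 10.55 pos [ 0.3903 -0.2944  0.1073] clamp [  5.3 -35.3 107.3] yaw_y 15.61 zax [-0.013  0.107 -0.994] F [3.7 2.1 1.6] g 0.151 q [-0.83 -0.11  1.99  0.06  1.35 -1.12]
```

Request:
step_arm(
  steps=[
    [0,-8,0,0],
    [0,-7,0,0],
    [0,-2,0,0],
    [0,0,0,0],
  ],
)

```text
time: 10.95
tool_pos: [0.3715, -0.2995, 0.1073]
tool_rot: [-0.037, 0.604, 0.795, 0.039]
contact_force: [7.0, 2.7, -0.3]
gripper_width: 0.157
```

Request:
step_arm(
  steps=[
    [0,0,0,0],
    [0,0,0,0],
    [0,0,-10,0],
    [0,0,-20,0],
    [0,0,-30,0],
    [0,0,-30,0],
    [0,0,-20,0],
    [0,0,0,0],
  ],
  claw=50,
)

```text
time: 11.75
tool_pos: [0.3704, -0.3129, 0.2216]
tool_rot: [-0.039, 0.604, 0.795, 0.038]
contact_force: [-0.1, 0.1, 0.8]
gripper_width: 0.499
```

Run:
```python
from h import *
info()
s=state()["joint_vel"];print(s.round(2))
```

```text
t 11.75 pos [ 0.3704 -0.3129  0.2216] clamp [ 17.9 -59.4 221.6] yaw_y 15.47 zax [-0.016  0.107 -0.994] F [-0.1  0.1  0.8] g 0.499 q [-0.89 -0.23  1.89  0.05  1.57 -1.16]
[-0.    0.    0.03 -0.   -0.   -0.  ]
```

Request:
step_arm(
  steps=[
    [0,0,0,8.2],
    [0,0,0,8.2],
    [0,0,0,8.2],
    [0,0,0,8.2],
    [0,0,0,8.2],
    [0,0,0,8.2],
    [0,0,0,8.2],
    [0,0,0,8.2],
  ],
  claw=100,
)

```text
time: 12.55
tool_pos: [0.3676, -0.3112, 0.2152]
tool_rot: [-0.057, 0.946, 0.319, 0.007]
contact_force: [0.2, 0.2, -0.0]
gripper_width: 1.004
```

Request:
step_arm(
  steps=[
    [0,0,0,8.2],
    [0,0,0,8.2],
    [0,0,0,5],
    [0,0,0,0],
    [0,0,0,0],
  ],
)

```text
time: 13.05
tool_pos: [0.3653, -0.3092, 0.2094]
tool_rot: [-0.06, 0.99, 0.13, -0.007]
contact_force: [-0.4, 0.4, 1.1]
gripper_width: 1.001
```

Run:
```python
from h import *
info();print(go(W([-1,83,130])),go(W([-1,83,25])))
```

```text
t 13.05 pos [ 0.3653 -0.3092  0.2094] clamp [ 13.  -63.3 209.4] yaw_y -75.05 zax [-0.029  0.117 -0.993] F [-0.4  0.4  1.1] g 1.001 q [-0.89 -0.22  1.91  0.05  1.56  0.42]
[146.1  -5.1  80.9] [145.9   7.6 185.1]
```

Request:
step_arm(
  steps=[
    [25,-1,10,0],
    [25,-1,14,0],
    [25,-1,14,0],
    [25,-1,14,0],
    [25,-1,14,0],
    [15,0,8,0],
    [5,0,2,0],
    [0,0,0,0],
  ],
)

```text
time: 13.85
tool_pos: [0.5053, -0.256, 0.1298]
tool_rot: [-0.06, 0.989, 0.135, -0.008]
contact_force: [-0.2, -1.3, -0.3]
gripper_width: 1.0
```

Request:
step_arm(
  steps=[
    [0,0,0,0],
    [0,0,0,0],
  ],
)

```text
time: 14.05
tool_pos: [0.5045, -0.2567, 0.1303]
tool_rot: [-0.06, 0.989, 0.135, -0.008]
contact_force: [-0.3, 0.1, -0.4]
gripper_width: 0.997
```

Run:
```python
from h import *
info();print(go(W([-1,83,100])),go(W([-1,83,25])))
```

```text
t 14.05 pos [ 0.5045 -0.2567  0.1303] clamp [ -1.1  84.8 130.3] yaw_y -74.4 zax [-0.032  0.116 -0.993] F [-0.3  0.1 -0.4] g 0.997 q [-0.64  0.05  1.79  0.08  1.39  0.64]
[-1.8  3.7 30.1] [ -1.8  12.7 104.6]
```

Request:
step_arm(
  steps=[
    [-1,3,18,0],
    [-1,3,18,0],
    [0,2,18,0],
    [0,2,15,0],
    [0,1,10,0],
    [0,0,4,0],
    [0,0,0,0],
    [0,0,0,0],
  ],
)

```text
time: 14.85
tool_pos: [0.5032, -0.2631, 0.0496]
tool_rot: [-0.056, 0.989, 0.134, -0.004]
contact_force: [-0.1, 0.6, 0.2]
gripper_width: 1.001
```

Run:
```python
from h import *
info();print(go(W([-2.5,83,25])))
```

```text
t 14.85 pos [ 0.5032 -0.2631  0.0496] clamp [ 4.8 81.8 49.6] yaw_y -74.57 zax [-0.023  0.109 -0.994] F [-0.1  0.6  0.2] g 1.001 q [-0.65  0.15  1.83  0.08  1.24  0.62]
[ 1.  -4.5 25.3]
```

Request:
step_arm(
  steps=[
    [1,-5,3,0],
    [0,0,8,0],
    [0,0,8,0],
    [0,0,5,0],
    [0,0,0,0],
    [0,0,0,0],
  ],
)

```text
time: 15.45
tool_pos: [0.5034, -0.2552, 0.026]
tool_rot: [-0.055, 0.989, 0.134, -0.003]
contact_force: [-0.1, -0.7, 0.2]
gripper_width: 0.999
```

Run:
```python
from h import *
info();print(go(W([-2.5,83,25])))
```

```text
t 15.45 pos [ 0.5034 -0.2552  0.026 ] clamp [-2.8 84.1 26. ] yaw_y -74.51 zax [-0.021  0.107 -0.994] F [-0.1 -0.7  0.2] g 0.999 q [-0.64  0.17  1.85  0.08  1.2   0.63]
[-1.1  0.4  1. ]
```

Straddling the fixed jaw with no contact. I'll close on its sides to straighten the tool's tilt.

Request:
step_arm(
  steps=[
    [0,0,0,0],
    [0,0,0,0],
    [0,0,0,0],
    [0,0,0,0],
    [0,0,0,0],
    [0,0,0,0],
  ],
  claw=70,
)

```text
time: 16.05
tool_pos: [0.504, -0.2574, 0.0276]
tool_rot: [-0.051, 0.99, 0.134, -0.003]
contact_force: [-1.8, 2.0, 0.6]
gripper_width: 0.839
```

Run:
```python
from h import *
info()
```

```text
t 16.05 pos [ 0.504  -0.2574  0.0276] clamp [-0.5 84.1 27.6] yaw_y -74.55 zax [-0.019  0.1   -0.995] F [-1.8  2.   0.6] g 0.839 q [-0.64  0.17  1.85  0.07  1.2   0.63]
```

Request:
step_arm(
  steps=[
    [0,0,0,0],
    [0,0,0,0],
    [0,0,0,0],
    [0,0,0,0],
    [0,0,0,0],
    [0,0,0,0],
    [0,0,0,0],
    [0,0,0,0],
  ],
  claw=0,
)

```text
time: 16.85
tool_pos: [0.504, -0.2574, 0.0276]
tool_rot: [-0.051, 0.99, 0.134, -0.003]
contact_force: [-0.8, 2.5, 0.2]
gripper_width: 0.838
```

Run:
```python
from h import *
info();print(state()["ft_torque"])
```

```text
t 16.85 pos [ 0.504  -0.2574  0.0276] clamp [-0.5 84.1 27.6] yaw_y -74.55 zax [-0.019  0.1   -0.995] F [-0.8  2.5  0.2] g 0.838 q [-0.64  0.17  1.85  0.07  1.2   0.63]
[-0.6611658  -0.01561535 -0.13138434]
```

Request:
step_arm(
  steps=[
    [0,-5,0,0],
    [0,-5,0,0],
    [0,-5,0,0],
    [0,-5,0,0],
  ],
)

```text
time: 17.25
tool_pos: [0.5042, -0.2578, 0.029]
tool_rot: [-0.029, 0.991, 0.132, 0.005]
contact_force: [9.2, -23.6, -17.7]
gripper_width: 0.827
```

Run:
```python
from h import *
info();print(state()["ft_torque"])
```

```text
t 17.25 pos [ 0.5042 -0.2578  0.029 ] clamp [-0.  84.2 29. ] yaw_y -74.74 zax [ 0.001  0.059 -0.998] F [  9.2 -23.6 -17.7] g 0.827 q [-0.63  0.15  1.88  0.05  1.15  0.65]
[-1.13510999 -0.65191514  0.0695011 ]
```

Request:
step_arm(
  steps=[
    [0,-5,0,0],
    [0,-5,0,0],
    [0,-5,0,0],
    [0,-5,0,0],
    [0,0,0,0],
  ],
)

```text
time: 17.75
tool_pos: [0.5047, -0.2588, 0.0297]
tool_rot: [-0.011, 0.991, 0.13, 0.013]
contact_force: [1.0, 6.0, 4.4]
gripper_width: 0.828
```

Run:
```python
from h import *
info();print(state()["ft_torque"])
```

```text
t 17.75 pos [ 0.5047 -0.2588  0.0297] clamp [ 1.  84.4 29.7] yaw_y -75.06 zax [ 0.023  0.025 -0.999] F [1.  6.  4.4] g 0.828 q [-0.62  0.12  1.9   0.04  1.12  0.67]
[2.84456033 0.55309896 0.79058193]
```

Request:
step_arm(
  steps=[
    [0,0,0,0],
    [0,0,0,0],
    [0,0,0,0],
    [0,0,-10,0],
    [0,0,-25,0],
    [0,0,-30,0],
    [0,0,-20,0],
    [0,0,0,0],
  ],
  claw=100,
)

```text
time: 18.55
tool_pos: [0.5028, -0.2604, 0.1204]
tool_rot: [-0.011, 0.991, 0.131, 0.013]
contact_force: [-0.5, -0.0, 0.3]
gripper_width: 1.001
```

Run:
```python
from h import *
info();print(go([.6175,-.316,.12]),C([.6175,-.316,0]))
```

```text
t 18.55 pos [ 0.5028 -0.2604  0.1204] clamp [  2.1  82.2 120.4] yaw_y -74.98 zax [ 0.023  0.025 -0.999] F [-0.5 -0.   0.3] g 1.001 q [-0.63  0.    1.86  0.04  1.28  0.67]
[96.3 83.4  1.7] [ 85.89191487 178.18201076   0.        ]
```

Request:
step_arm(
  steps=[
    [18,16,0,0],
    [20,17,0,0],
    [20,17,0,0],
    [20,17,0,0],
    [13,11,0,0],
    [4,4,0,0],
    [0,0,0,0],
    [0,0,0,0],
  ],
  claw=80,
)

```text
time: 19.35
tool_pos: [0.6174, -0.314, 0.1175]
tool_rot: [-0.012, 0.991, 0.131, 0.011]
contact_force: [-0.3, 0.4, 0.7]
gripper_width: 0.801
```

Run:
```python
from h import *
info();print(go([.6175,-.316,.034]))
```

```text
t 19.35 pos [ 0.6174 -0.314   0.1175] clamp [ 83.9 178.6 117.5] yaw_y -74.89 zax [ 0.019  0.027 -0.999] F [-0.3  0.4  0.7] g 0.801 q [-0.59  0.29  1.54  0.03  1.31  0.71]
[-2.5  3.7 83.4]
```

Request:
step_arm(
  steps=[
    [-1,2,12,0],
    [-1,2,18,0],
    [0,0,18,0],
    [0,0,14,0],
    [0,0,9,0],
    [0,0,5,0],
    [0,0,0,0],
    [0,0,0,0],
  ],
)

```text
time: 20.15
tool_pos: [0.6137, -0.314, 0.0312]
tool_rot: [-0.014, 0.991, 0.131, 0.009]
contact_force: [-0.3, 0.2, -0.2]
gripper_width: 0.801
```

Run:
```python
from h import *
info();print(go([.6175,-.316,.034]))
```

```text
t 20.15 pos [ 0.6137 -0.314   0.0312] clamp [ 83.  175.   31.2] yaw_y -74.91 zax [ 0.013  0.031 -0.999] F [-0.3  0.2 -0.2] g 0.801 q [-0.59  0.38  1.58  0.04  1.18  0.7 ]
[ 3.2  2.8 -2.8]
```

Request:
step_arm(
  steps=[
    [3,2,-2,0],
    [0,0,0,0],
  ],
)

```text
time: 20.35
tool_pos: [0.6183, -0.3159, 0.0348]
tool_rot: [-0.014, 0.991, 0.131, 0.01]
contact_force: [-0.1, -0.1, 0.3]
gripper_width: 0.798
```

Request:
step_arm(
  steps=[
    [0,0,0,0],
    [0,0,0,0],
    [0,0,0,0],
    [0,0,0,0],
    [0,0,0,0],
  ],
  claw=0,
)

```text
time: 20.85
tool_pos: [0.6196, -0.3168, 0.0373]
tool_rot: [-0.012, 0.991, 0.131, 0.011]
contact_force: [-1.0, 0.3, -1.6]
gripper_width: 0.555
```

Run:
```python
from h import *
info()
```

```text
t 20.85 pos [ 0.6196 -0.3168  0.0373] clamp [ 87.2 180.   37.3] yaw_y -74.9 zax [ 0.019  0.027 -0.999] F [-1.   0.3 -1.6] g 0.555 q [-0.59  0.39  1.57  0.04  1.19  0.7 ]
```

Request:
step_arm(
  steps=[
    [0,0,-5,0],
    [0,0,-10,0],
    [0,0,-15,0],
    [0,0,-15,0],
    [0,0,-15,0],
    [0,0,-8,0],
    [0,0,0,0],
    [0,0,0,0],
  ],
)

```text
time: 21.65
tool_pos: [0.6192, -0.3195, 0.1141]
tool_rot: [-0.011, 0.991, 0.131, 0.013]
contact_force: [0.6, 0.6, -0.9]
gripper_width: 0.555
```

Run:
```python
from h import *
info();print(go(W([0,50,103])))
p,P=cloud("scene","pics/s6.png")
cv2.imwrite("pics/s6c.png",cv2.resize(p[120:300,180:380,::-1],None,fx=3,fy=3,interpolation=cv2.INTER_CUBIC))
```

```text
t 21.65 pos [ 0.6192 -0.3195  0.1141] clamp [ 89.7 178.9 114.1] yaw_y -74.9 zax [ 0.022  0.025 -0.999] F [ 0.6  0.6 -0.9] g 0.555 q [-0.6   0.3   1.53  0.03  1.3   0.7 ]
[-129.4  -89.1    9.2]
```

View pics/s6c.png

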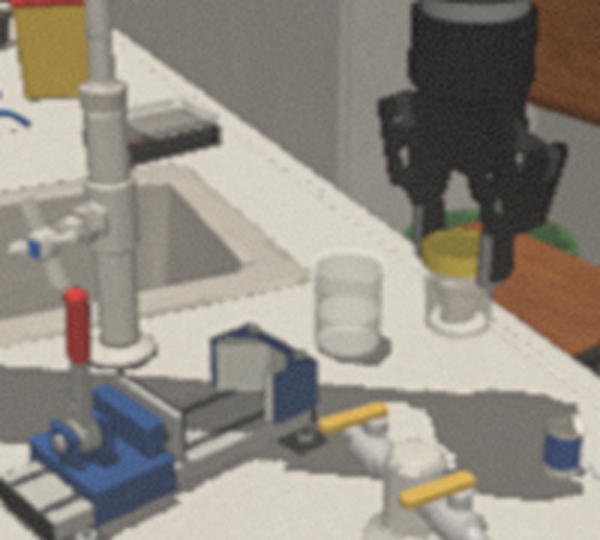

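Request:
step_arm(
  steps=[
    [-10,-7,-8,0],
    [-18,-12,-4,0],
    [-20,-14,0,0],
    [-20,-14,0,0],
    [-20,-14,0,0],
    [-20,-14,0,0],
    [-12,-8,0,0],
    [-6,-4,0,0],
  ],
)

```text
time: 22.5
tool_pos: [0.4665, -0.2641, 0.1167]
tool_rot: [-0.015, 0.991, 0.131, 0.008]
contact_force: [0.3, -0.1, -1.1]
gripper_width: 0.556
```

Request:
step_arm(
  steps=[
    [0,0,0,0],
    [0,0,0,0],
  ],
)

```text
time: 22.7
tool_pos: [0.4659, -0.2636, 0.1158]
tool_rot: [-0.016, 0.991, 0.131, 0.008]
contact_force: [0.7, -0.3, -0.1]
gripper_width: 0.554
```

Run:
```python
from h import *
info();print(go(W([0.5,50,60])))
```

```text
t 22.7 pos [ 0.4659 -0.2636  0.1158] clamp [ -4.5  45.7 115.8] yaw_y -74.89 zax [ 0.011  0.033 -0.999] F [ 0.7 -0.3 -0.1] g 0.554 q [-0.67 -0.06  1.92  0.03  1.29  0.63]
[ 3.3  6.6 55.7]
```

Request:
step_arm(
  steps=[
    [2,4,5,0],
    [1,2,12,0],
    [0,0,12,0],
    [0,0,10,0],
    [0,0,7,0],
    [0,0,3,0],
    [0,0,0,0],
  ],
)

```text
time: 23.4
tool_pos: [0.4724, -0.2674, 0.0603]
tool_rot: [-0.017, 0.991, 0.132, 0.007]
contact_force: [0.1, -0.3, -0.5]
gripper_width: 0.56
```

Run:
```python
from h import *
info();print(go(W([0.5,50,58])))
```

```text
t 23.4 pos [ 0.4724 -0.2674  0.0603] clamp [ 0.9 51.  60.3] yaw_y -74.86 zax [ 0.009  0.035 -0.999] F [ 0.1 -0.3 -0.5] g 0.56 q [-0.67  0.04  1.93  0.04  1.19  0.62]
[-1.  -0.3  2.3]
```

Request:
step_arm(
  steps=[
    [0,0,2,0],
    [0,0,2,0],
    [0,0,2,0],
    [0,0,0,0],
  ],
)

```text
time: 23.8
tool_pos: [0.4737, -0.268, 0.0576]
tool_rot: [-0.016, 0.991, 0.132, 0.008]
contact_force: [-0.8, 0.2, -0.9]
gripper_width: 0.553
```

Run:
```python
from h import *
info()
```

```text
t 23.8 pos [ 0.4737 -0.268   0.0576] clamp [ 1.8 52.  57.6] yaw_y -74.84 zax [ 0.011  0.034 -0.999] F [-0.8  0.2 -0.9] g 0.553 q [-0.67  0.04  1.93  0.04  1.18  0.62]
```

Request:
step_arm(
  steps=[
    [0,0,2,0],
    [0,0,2,0],
    [0,0,0,0],
  ],
)

```text
time: 24.1
tool_pos: [0.475, -0.2689, 0.0573]
tool_rot: [-0.015, 0.991, 0.132, 0.008]
contact_force: [-0.1, -0.2, -0.6]
gripper_width: 0.552
```

Run:
```python
from h import *
info()
```

```text
t 24.1 pos [ 0.475  -0.2689  0.0573] clamp [ 2.9 53.1 57.3] yaw_y -74.82 zax [ 0.013  0.032 -0.999] F [-0.1 -0.2 -0.6] g 0.552 q [-0.67  0.04  1.93  0.04  1.18  0.62]
```

Request:
step_arm(
  steps=[
    [-2,-2,4,0],
    [0,0,3,0],
    [0,0,0,0],
  ],
)

```text
time: 24.4
tool_pos: [0.4765, -0.27, 0.0573]
tool_rot: [-0.012, 0.991, 0.132, 0.012]
contact_force: [-0.9, 0.6, -0.7]
gripper_width: 0.555
```

Run:
```python
from h import *
info()
```

```text
t 24.4 pos [ 0.4765 -0.27    0.0573] clamp [ 4.4 54.2 57.3] yaw_y -74.82 zax [ 0.021  0.027 -0.999] F [-0.9  0.6 -0.7] g 0.555 q [-0.67  0.04  1.93  0.04  1.17  0.62]
```

Request:
step_arm(
  steps=[
    [0,0,0,0],
    [0,0,0,0],
    [0,0,0,0],
    [0,0,-6,0],
    [0,0,-20,0],
    [0,0,-30,0],
    [0,0,-30,0],
    [0,0,-30,0],
  ],
  claw=75,
)

```text
time: 25.2
tool_pos: [0.4694, -0.2697, 0.1683]
tool_rot: [-0.018, 0.991, 0.132, 0.006]
contact_force: [1.0, -0.2, 0.1]
gripper_width: 0.747
```

Request:
step_arm(
  steps=[
    [0,0,-20,0],
    [0,0,-10,0],
    [0,0,0,0],
  ],
  claw=50,
)

```text
time: 25.5
tool_pos: [0.4711, -0.2725, 0.2055]
tool_rot: [-0.015, 0.991, 0.132, 0.01]
contact_force: [0.4, -0.3, 0.5]
gripper_width: 0.5
```

Run:
```python
from h import *
info()
p,P=cloud("scene","pics/s7.png")
im=cv2.resize(p[170:320,160:340,::-1],None,fx=3,fy=3,interpolation=cv2.INTER_CUBIC);cv2.imwrite("pics/s7c.png",im)
h=cv2.cvtColor(p,cv2.COLOR_RGB2HSV).astype(int)
c=(P-O)@np.c_[UX,UY,UZ]*1000
m=((h[...,0]<8)|(h[...,0]>172))&(h[...,1]>100);m[:, :180]=0;m[:,270:]=0;m[:150]=0
q=c[m];q=q[~np.isnan(q).any(1)];print("lever",len(q),q[::8].round(0).tolist())
y=(h[...,0]>20)&(h[...,0]<35)&(h[...,1]>130)&(c[...,2]>60)&(abs(c[...,0])<60)&(c[...,1]<110);q=c[y];print("lid",len(q),np.nanpercentile(q,[2,50,98],axis=0).round(0).tolist())
```

```text
t 25.5 pos [ 0.4711 -0.2725  0.2055] clamp [  5.4  48.3 205.5] yaw_y -74.83 zax [ 0.015  0.031 -0.999] F [ 0.4 -0.3  0.5] g 0.5 q [-0.68 -0.12  1.83  0.03  1.44  0.62]
lever 169 [[5.0, -56.0, 148.0], [10.0, -55.0, 148.0], [11.0, -56.0, 147.0], [12.0, -57.0, 145.0], [13.0, -56.0, 143.0], [15.0, -55.0, 142.0], [15.0, -53.0, 139.0], [7.0, -61.0, 135.0], [9.0, -60.0, 134.0], [12.0, -60.0, 133.0], [12.0, -59.0, 131.0], [12.0, -59.0, 129.0], [13.0, -59.0, 127.0], [13.0, -58.0, 125.0], [11.0, -55.0, 121.0], [14.0, -54.0, 120.0], [12.0, -51.0, 116.0], [9.0, -60.0, 114.0], [11.0, -57.0, 112.0], [13.0, -55.0, 110.0], [11.0, -59.0, 107.0], [11.0, -54.0, 103.0]]
lid 295 [[-13.0, 31.0, 69.0], [13.0, 48.0, 77.0], [31.0, 72.0, 80.0]]
```

View pics/s7c.png

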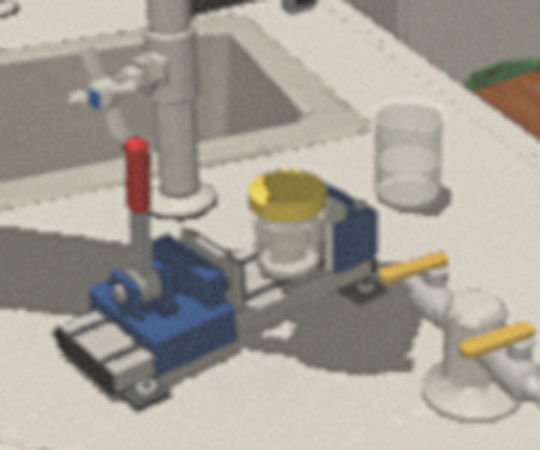

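Jar is upright on the rail and the jaw is open; lever grip at clamp (6,-54). I'll turn back and take the lever again.

Request:
step_arm(
  steps=[
    [0,0,0,-8.2],
    [0,0,0,-8.2],
    [0,0,0,-8.2],
    [0,0,0,-8.2],
    [0,0,0,-8.2],
    [0,0,0,-8.2],
    [0,0,0,-8.2],
    [0,0,0,-8.2],
  ],
  claw=50,
)

```text
time: 26.35
tool_pos: [0.4645, -0.267, 0.1873]
tool_rot: [-0.02, 0.746, 0.665, 0.014]
contact_force: [-0.3, -0.9, -0.4]
gripper_width: 0.498
```

Request:
step_arm(
  steps=[
    [0,0,0,-8.2],
    [0,0,0,-8.2],
    [0,0,0,-5],
    [0,0,0,0],
    [0,0,0,0],
  ],
)

```text
time: 26.85
tool_pos: [0.4603, -0.2635, 0.1763]
tool_rot: [-0.026, 0.604, 0.796, 0.018]
contact_force: [0.8, -0.4, 0.3]
gripper_width: 0.5
```

Run:
```python
from h import *
info();print(go(W([5,-54,200])),go(W([5,-54,104])))
```

```text
t 26.85 pos [ 0.4603 -0.2635  0.1763] clamp [ -6.1  40.3 176.3] yaw_y 15.66 zax [-0.02   0.06  -0.998] F [ 0.8 -0.4  0.3] g 0.5 q [-0.68 -0.1   1.86  0.03  1.44 -0.96]
[ -9.  -94.5 -24. ] [-15.  -94.2  71.8]
```

Request:
step_arm(
  steps=[
    [0,-6,-16,0],
    [-2,-16,-10,0],
    [-2,-20,0,0],
    [-2,-20,0,0],
    [-2,-18,0,0],
    [-1,-10,0,0],
    [0,-4,0,0],
    [0,0,0,0],
  ],
)

```text
time: 27.65
tool_pos: [0.3658, -0.3032, 0.2098]
tool_rot: [-0.023, 0.607, 0.794, 0.016]
contact_force: [-0.6, 0.6, -0.3]
gripper_width: 0.498
```

Request:
step_arm(
  steps=[
    [0,0,0,0],
  ],
)

```text
time: 27.75
tool_pos: [0.3659, -0.3033, 0.2102]
tool_rot: [-0.023, 0.607, 0.794, 0.016]
contact_force: [0.1, -0.2, 1.3]
gripper_width: 0.498
```

Run:
```python
from h import *
info();print(go(W([5,-54,160])),go(W([5,-54,104])))
```

```text
t 27.75 pos [ 0.3659 -0.3033  0.2102] clamp [  7.4 -61.2 210.2] yaw_y 15.24 zax [-0.017  0.053 -0.998] F [ 0.1 -0.2  1.3] g 0.498 q [-0.86 -0.27  1.95  0.02  1.52 -1.13]
[-0.4  7.3 50.2] [ -3.5   7.4 106.1]
```

Request:
step_arm(
  steps=[
    [0,4,8,0],
    [0,3,14,0],
    [-1,0,20,0],
    [-1,0,20,0],
    [-1,0,18,0],
    [0,0,12,0],
    [0,0,6,0],
    [0,0,0,0],
  ],
)

```text
time: 28.55
tool_pos: [0.3743, -0.2944, 0.1013]
tool_rot: [-0.026, 0.604, 0.796, 0.017]
contact_force: [-0.3, 0.8, 1.1]
gripper_width: 0.503
```

Run:
```python
from h import *
info();print(go(W([5,-54,104])))
```

```text
t 28.55 pos [ 0.3743 -0.2944  0.1013] clamp [  1.1 -50.8 101.3] yaw_y 15.58 zax [-0.021  0.059 -0.998] F [-0.3  0.8  1.1] g 0.503 q [-0.84 -0.15  2.04  0.02  1.32 -1.12]
[-3.7 -3.2 -2.9]
```

Request:
step_arm(
  steps=[
    [-4,-3,-2,0],
    [0,0,0,0],
  ],
)

```text
time: 28.75
tool_pos: [0.373, -0.2999, 0.104]
tool_rot: [-0.025, 0.604, 0.796, 0.017]
contact_force: [0.2, 0.2, 0.3]
gripper_width: 0.5
```

Request:
step_arm(
  steps=[
    [0,0,0,0],
    [0,0,0,0],
    [0,0,0,0],
    [0,0,0,0],
    [0,0,0,0],
  ],
  claw=0,
)

```text
time: 29.25
tool_pos: [0.3735, -0.3011, 0.1059]
tool_rot: [-0.024, 0.605, 0.796, 0.017]
contact_force: [0.9, -0.6, -0.8]
gripper_width: 0.154
```

Request:
step_arm(
  steps=[
    [0,5,0,0],
    [0,6,0,0],
    [0,6,0,0],
    [0,6,0,0],
    [0,0,0,0],
  ],
)

```text
time: 29.75
tool_pos: [0.3962, -0.2949, 0.1059]
tool_rot: [-0.025, 0.605, 0.796, 0.015]
contact_force: [-2.0, -1.0, -0.4]
gripper_width: 0.157
```

Run:
```python
from h import *
info()
```

```text
t 29.75 pos [ 0.3962 -0.2949  0.1059] clamp [  7.3 -29.7 105.9] yaw_y 15.53 zax [-0.021  0.055 -0.998] F [-2.  -1.  -0.4] g 0.157 q [-0.8  -0.12  2.    0.02  1.32 -1.08]
```

Request:
step_arm(
  steps=[
    [0,4,0,0],
    [0,4,0,0],
    [0,3,0,0],
  ],
)

```text
time: 30.05
tool_pos: [0.4072, -0.2919, 0.1059]
tool_rot: [-0.025, 0.605, 0.796, 0.015]
contact_force: [-6.4, -1.5, 1.1]
gripper_width: 0.156
```

Run:
```python
from h import *
info()
```

```text
t 30.05 pos [ 0.4072 -0.2919  0.1059] clamp [  7.3 -18.3 105.9] yaw_y 15.54 zax [-0.022  0.054 -0.998] F [-6.4 -1.5  1.1] g 0.156 q [-0.78 -0.1   1.98  0.02  1.31 -1.06]
```

Request:
step_arm(
  steps=[
    [0,3,0,0],
    [0,3,0,0],
  ],
)

```text
time: 30.25
tool_pos: [0.4122, -0.2905, 0.1058]
tool_rot: [-0.027, 0.605, 0.796, 0.013]
contact_force: [-8.7, -2.2, 2.3]
gripper_width: 0.154
```

Run:
```python
from h import *
info()
p,P=cloud("top","pics/t8.png")
cv2.imwrite("pics/t8c.png",cv2.resize(p[190:330,240:380,::-1],None,fx=4,fy=4,interpolation=cv2.INTER_CUBIC))
```

```text
t 30.25 pos [ 0.4122 -0.2905  0.1058] clamp [  7.3 -13.2 105.8] yaw_y 15.55 zax [-0.026  0.054 -0.998] F [-8.7 -2.2  2.3] g 0.154 q [-0.77 -0.09  1.97  0.02  1.32 -1.05]
```

Request:
step_arm(
  steps=[
    [10,1,0,0],
    [11,1,0,0],
    [11,1,1,0],
    [11,1,2,0],
  ],
)

```text
time: 30.7
tool_pos: [0.4046, -0.2615, 0.104]
tool_rot: [-0.014, 0.605, 0.796, -0.001]
contact_force: [-4.9, -14.6, -6.5]
gripper_width: 0.158
```

Run:
```python
from h import *
info()
```

```text
t 30.7 pos [ 0.4046 -0.2615  0.104 ] clamp [-22.7 -12.9 104. ] yaw_y 15.52 zax [-0.023  0.016 -1.   ] F [ -4.9 -14.6  -6.5] g 0.158 q [-0.73 -0.16  2.04 -0.    1.29 -1.  ]
```

Request:
step_arm(
  steps=[
    [11,0,4,0],
    [10,0,6,0],
    [10,0,8,0],
    [9,0,9,0],
  ],
)

```text
time: 31.1
tool_pos: [0.3995, -0.2394, 0.0915]
tool_rot: [0.005, 0.604, 0.797, -0.014]
contact_force: [-15.2, -2.2, 21.9]
gripper_width: 0.159
```

Run:
```python
from h import *
info()
```

```text
t 31.1 pos [ 0.3995 -0.2394  0.0915] clamp [-45.3 -12.   91.5] yaw_y 15.62 zax [-0.009 -0.028 -1.   ] F [-15.2  -2.2  21.9] g 0.159 q [-0.68 -0.21  2.11 -0.03  1.24 -0.95]
```

Request:
step_arm(
  steps=[
    [8,0,9,0],
    [7,0,10,0],
    [6,0,11,0],
    [5,0,11,0],
  ],
)

```text
time: 31.5
tool_pos: [0.3947, -0.223, 0.0677]
tool_rot: [0.009, 0.603, 0.797, -0.021]
contact_force: [-14.1, 5.0, 20.8]
gripper_width: 0.156
```

Run:
```python
from h import *
info()
```

```text
t 31.5 pos [ 0.3947 -0.223   0.0677] clamp [-62.4 -12.3  67.7] yaw_y 15.77 zax [-0.011 -0.045 -0.999] F [-14.1   5.   20.8] g 0.156 q [-0.65 -0.22  2.15 -0.05  1.19 -0.91]
```

Request:
step_arm(
  steps=[
    [2,0,9,0],
    [1,0,9,0],
    [0,0,0,0],
  ],
)

```text
time: 31.8
tool_pos: [0.3938, -0.2207, 0.0608]
tool_rot: [0.005, 0.602, 0.798, -0.023]
contact_force: [-5.3, -9.1, -12.8]
gripper_width: 0.159
```

Request:
step_arm(
  steps=[
    [0,0,0,0],
    [0,0,0,0],
    [0,0,0,0],
    [0,0,-15,0],
    [0,0,-20,0],
    [0,0,-12,0],
    [0,0,0,0],
  ],
  claw=45,
)

```text
time: 32.5
tool_pos: [0.3973, -0.2172, 0.1093]
tool_rot: [0.006, 0.602, 0.798, -0.021]
contact_force: [0.4, -0.5, -0.5]
gripper_width: 0.453
```

Run:
```python
from h import *
info();print(go(W([-70,-14,118])))
p,P=cloud("scene","pics/s9.png")
im=cv2.resize(p[160:320,160:340,::-1],None,fx=3,fy=3,interpolation=cv2.INTER_CUBIC);cv2.imwrite("pics/s9c.png",im)
h=cv2.cvtColor(p,cv2.COLOR_RGB2HSV).astype(int)
c=(P-O)@np.c_[UX,UY,UZ]*1000
m=((h[...,0]<8)|(h[...,0]>172))&(h[...,1]>100);m[:, :180]=0;m[:,270:]=0;m[:150]=0
q=c[m];q=q[~np.isnan(q).any(1)];print("lever",len(q),q[::8].round(0).tolist())
```

```text
t 32.5 pos [ 0.3973 -0.2172  0.1093] clamp [-67.3  -8.3 109.3] yaw_y 15.95 zax [-0.015 -0.041 -0.999] F [ 0.4 -0.5 -0.5] g 0.453 q [-0.64 -0.27  2.12 -0.04  1.28 -0.91]
[ 2.5 -5.9 -8.7]
lever 121 [[-79.0, -11.0, 103.0], [-72.0, -15.0, 102.0], [-73.0, -10.0, 98.0], [-68.0, -11.0, 98.0], [-68.0, -11.0, 96.0], [-61.0, -13.0, 97.0], [-62.0, -10.0, 94.0], [-64.0, -18.0, 91.0], [-63.0, -17.0, 89.0], [-56.0, -17.0, 89.0], [-54.0, -16.0, 88.0], [-51.0, -16.0, 87.0], [-47.0, -14.0, 86.0], [-47.0, -12.0, 83.0], [-43.0, -10.0, 82.0], [-43.0, -17.0, 80.0]]
```

View pics/s9c.png

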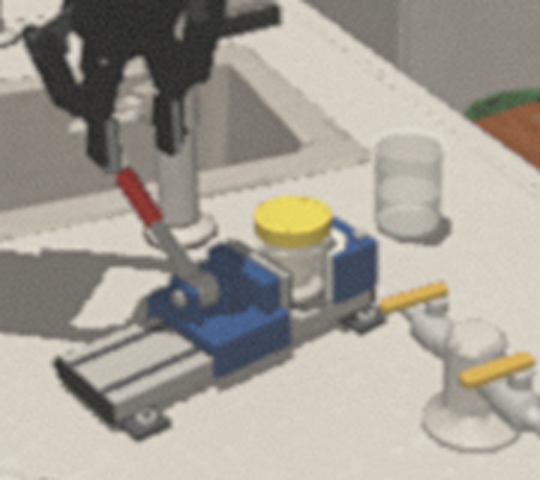

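Lever is down at about 30° and the jar is upright. One gentle press from above with shut fingers will make sure it is fully locked.

Request:
step_arm(
  steps=[
    [0,-3,-10,0],
    [0,-3,-5,0],
    [0,0,0,0],
    [0,0,0,0],
    [0,0,0,0],
  ],
  claw=0,
)

```text
time: 33.05
tool_pos: [0.3895, -0.2172, 0.122]
tool_rot: [0.003, 0.602, 0.798, -0.021]
contact_force: [-0.2, -0.7, -0.5]
gripper_width: 0.002
```

Run:
```python
from h import *
info();print(go(W([-68,-13,104])))
```

```text
t 33.05 pos [ 0.3895 -0.2172  0.122 ] clamp [-69.4 -15.8 122. ] yaw_y 15.93 zax [-0.02  -0.037 -0.999] F [-0.2 -0.7 -0.5] g 0.002 q [-0.65 -0.3   2.12 -0.04  1.31 -0.92]
[-0.9  3.3 17.9]
```

Request:
step_arm(
  steps=[
    [0,3,6,0],
    [0,0,6,0],
    [0,0,6,0],
    [0,0,6,0],
    [0,0,6,0],
  ],
)

```text
time: 33.55
tool_pos: [0.396, -0.2215, 0.0971]
tool_rot: [0.009, 0.602, 0.798, -0.022]
contact_force: [-4.4, 1.1, 23.9]
gripper_width: 0.005
```

Run:
```python
from h import *
info()
```

```text
t 33.55 pos [ 0.396  -0.2215  0.0971] clamp [-63.5 -10.6  97.1] yaw_y 15.97 zax [-0.012 -0.046 -0.999] F [-4.4  1.1 23.9] g 0.005 q [-0.65 -0.26  2.13 -0.05  1.25 -0.91]
```

The lever takes 24 N without giving, so it is at its stop. I'll retreat and check.

Request:
step_arm(
  steps=[
    [0,0,-15,0],
    [0,0,-30,0],
    [0,0,-40,0],
    [0,0,-40,0],
    [0,0,-40,0],
    [0,0,-40,0],
    [0,0,-40,0],
    [0,0,-30,0],
  ],
)

```text
time: 34.35
tool_pos: [0.3981, -0.2078, 0.3716]
tool_rot: [0.001, 0.602, 0.798, -0.023]
contact_force: [1.5, 0.3, 0.6]
gripper_width: 0.002
```

Request:
step_arm(
  steps=[
    [0,-40,0,0],
    [0,-40,0,0],
    [0,-20,0,0],
    [0,0,0,0],
    [0,0,0,0],
    [0,0,0,0],
    [0,0,0,0],
  ],
)

```text
time: 35.05
tool_pos: [0.303, -0.2368, 0.378]
tool_rot: [0.004, 0.6, 0.8, -0.022]
contact_force: [-0.6, 0.3, -0.7]
gripper_width: 0.003
```

Run:
```python
from h import *
info()
p,P=cloud("scene"); t,T=cloud("top")
a=cv2.resize(p[170:320,170:330,::-1],(400,375),interpolation=cv2.INTER_CUBIC)
b=cv2.resize(t[150:310,230:390,::-1],(375,375),interpolation=cv2.INTER_CUBIC)
cv2.imwrite("pics/f.png",np.hstack([a,b]))
for n,I,Q in(("scene",p,P),("top",t,T)):
    h=cv2.cvtColor(I,cv2.COLOR_RGB2HSV).astype(int);c=(Q-O)@np.c_[UX,UY,UZ]*1000
    near=(abs(c[...,0])<110)&(c[...,1]>-100)&(c[...,1]<110)
    y=near&(h[...,0]>20)&(h[...,0]<35)&(h[...,1]>130)&(c[...,2]>70);y&=abs(c[...,0])<45
    print(n,"lid",y.sum(),np.nanpercentile(c[y],[2,50,98],axis=0).round(1).tolist() if y.sum() else 0)
    r=near&((h[...,0]<8)|(h[...,0]>172))&(h[...,1]>120)&(c[...,2]>70)
    q=c[r];print("red",len(q),np.median(q,0).round(1) if len(q) else 0, np.degrees(np.arctan(-np.polyfit(q[:,0],q[:,2],1)[0])) if len(q)>9 else 0)
    print("jaw blue y hist",np.histogram(c[near&(h[...,0]>100)&(h[...,0]<130)&(h[...,1]>120)&(abs(c[...,2]-55)<5)&(c[...,1]<60)][:,1],bins=np.arange(-10,60,3))[0].tolist())
    print([ (k["box"],round(k["p"],2)) for k in boxes_of(n,"beaker")[:1]])
```

```text
t 35.05 pos [ 0.303  -0.2368  0.378 ] clamp [ -73.2 -104.4  378. ] yaw_y 16.2 zax [-0.02  -0.041 -0.999] F [-0.6  0.3 -0.7] g 0.003 q [-0.83 -0.59  1.9  -0.04  1.82 -1.12]
scene lid 309 [[-16.6, 36.9, 70.8], [9.8, 55.5, 77.9], [28.9, 79.4, 80.1]]
red 106 [-61.3 -15.4  90.6] 29.441077804660708
jaw blue y hist [0, 0, 0, 2, 0, 0, 0, 0, 12, 22, 18, 2, 0, 0, 0, 0, 0, 0, 0, 0, 0, 0, 0]
[([282.0, 202.9, 29.1, 34.2], 0.72)]
top lid 536 [[-19.7, 36.8, 73.1], [2.5, 59.0, 76.1], [24.4, 81.0, 79.5]]
red 2044 [-78.2 -49.4 684.2] 79.61705565978677
jaw blue y hist [0, 3, 20, 7, 0, 0, 0, 34, 51, 50, 51, 45, 0, 0, 0, 0, 0, 0, 0, 0, 0, 0, 0]
[([242.8, 157.2, 29.6, 32.8], 0.59)]
```

View pics/f.png

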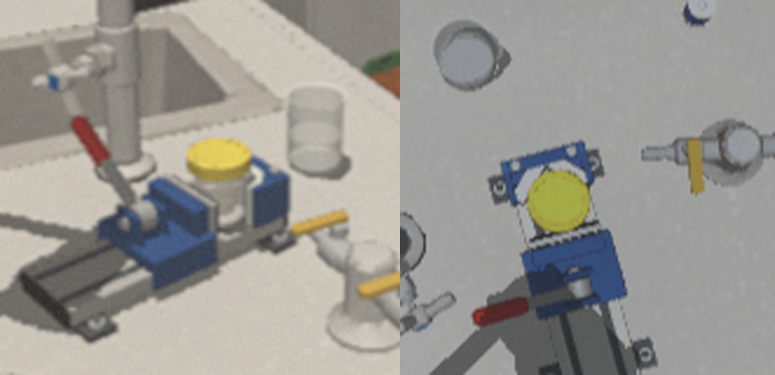

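Run:
```python
from h import *
t,T=cloud("top");c=(T-O)@np.c_[UX,UY,UZ]*1000
cam=camera_params("top");K=np.array(cam["mtx"]);E=np.array(cam["extrinsics"])
def onz(u,v,z):
    r=E[:3,:3]@np.linalg.inv(K)@[u,v,1];return C(E[:3,3]+r*(z/1000-E[2,3])/r[2])
h=cv2.cvtColor(t,cv2.COLOR_RGB2HSV).astype(int)
m=(h[...,0]>20)&(h[...,0]<35)&(h[...,1]>110);g=np.zeros_like(m);g[205:255,265:325]=1
q=np.argwhere(m&g)[:,::-1];w=np.array([onz(u,v,78) for u,v in q])
print("lid",len(q),w.mean(0),w.min(0),w.max(0))
(cx,cy),r=cv2.minEnclosingCircle(q.astype(np.float32));print(onz(cx,cy,78),r)
b=(h[...,0]>100)&(h[...,0]<130)&(h[...,1]>110)
g[:]=0;g[190:290,255:345]=1
q=np.argwhere(b&g)[:,::-1];w=np.array([onz(u,v,56) for u,v in q]);z=c[q[:,1],q[:,0],2]
for n,k in(("fixed",(w[:,1]>60)&(z>48)),("slide",(w[:,1]<40)&(w[:,1]>5)&(z>48))):print(n,np.percentile(w[k],[1,50,99],axis=0).round(1).tolist())
```

```text
lid 554 [ 2.21129143 58.9172119  78.        ] [-22.56051054  34.38096205  78.        ] [27.44422512 83.82218605 78.        ]
[ 2.05964384 58.6902166  78.        ] 13.475102424621582
fixed [[-34.8, 70.3, 56.0], [-0.2, 94.0, 56.0], [35.1, 102.2, 56.0]]
slide [[-30.0, 12.0, 56.0], [-0.1, 18.8, 56.0], [30.1, 25.7, 56.0]]
```

Run:
```python
from h import *
def fit(q):
    q=q[~np.isnan(q).any(1)]
    for _ in range(4):
        A_=np.c_[q[:,:2]-q[:,:2].mean(0),np.ones(len(q))];k=np.linalg.lstsq(A_,q[:,2],rcond=None)[0];r=q[:,2]-A_@k;q=q[abs(r)<2*r.std()+.5]
    return len(q),np.degrees(k[:2]).round(2),k[2].round(1),r.std().round(2)
for n in("top","scene"):
    acc=[]
    for _ in range(4):
        t,T=cloud(n);c=(T-O)@np.c_[UX,UY,UZ]*1000
        d=np.hypot(c[...,0]-2,c[...,1]-58.7)
        acc.append(c[(d<21)&(abs(c[...,2]-77)<7)])
    print(n,"lid plane slope deg (x,y)",fit(np.vstack(acc)))
    print(" rail",fit(c[(abs(c[...,0])<28)&(c[...,1]<-30)&(c[...,1]>-95)&(abs(c[...,2]-20)<6)]))
    print(" table",fit(c[(c[...,0]>60)&(c[...,0]<110)&(abs(c[...,1])<60)&(abs(c[...,2])<6)]))
P=np.load("pics/P.npy");d=np.hypot(P[...,0]-.6175,P[...,1]+.316);c=(P-O)@np.c_[UX,UY,UZ]*1000
print("start lid",fit(c[(d<.021)&(abs(c[...,2]-57)<7)]))
```

```text
top lid plane slope deg (x,y) (1500, array([ 0.26, -0.29]), np.float64(75.8), np.float64(1.36))
 rail (874, array([ 0.19, -0.31]), np.float64(18.8), np.float64(1.4))
 table (1381, array([-0.01,  0.06]), np.float64(-1.4), np.float64(1.47))
scene lid plane slope deg (x,y) (668, array([-0.99, -1.25]), np.float64(78.1), np.float64(0.79))
 rail (619, array([-0.04,  0.16]), np.float64(20.9), np.float64(0.75))
 table (1125, array([-0.01,  0.12]), np.float64(0.7), np.float64(0.8))
start lid (336, array([-1.24,  0.92]), np.float64(55.7), np.float64(1.35))
```

Run:
```python
from h import *
out=[]
def crop(I,n,u,v,s,rings,col=(0,0,255)):
    f=390//s;I=cv2.resize(I[v-s//2:v+s//2,u-s//2:u+s//2],None,fx=f,fy=f,interpolation=cv2.INTER_CUBIC)
    for ctr,r,cl in rings:
        a=np.linspace(0,2*np.pi,60);pts=np.array([(px(n,ctr+np.array([r*np.cos(b),r*np.sin(b),0]))-[u-s//2,v-s//2]+.5)*f for b in a]).astype(np.int32)
        cv2.polylines(I,[pts],True,cl,1)
    return cv2.resize(I,(390,290 if 0 else 390))
for n,u,v in(("scene",257,240),("top",296,228)):
    t,_=cloud(n)
    out.append(crop(t[:,:,::-1].copy(),n,u,v,60,[(W([0,58.6,20]),.022,(0,0,255)),(W([0,58.6,50]),.022,(0,0,255)),(W([0,58.6,78]),.0255,(255,0,255))]))
cv2.imwrite("pics/z.png",np.hstack(out))
```

```text
(no output)
```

View pics/z.png

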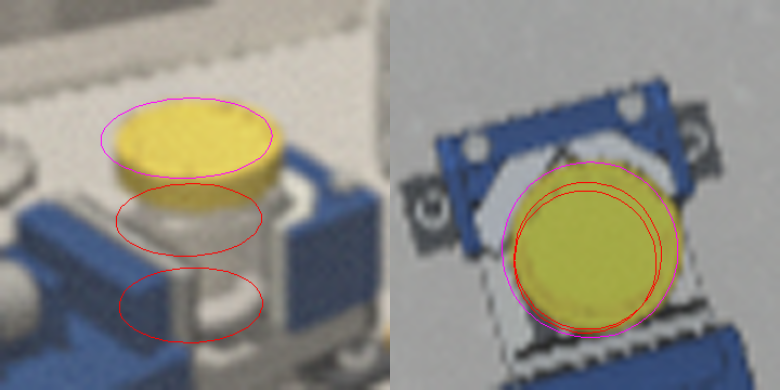

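Run:
```python
from h import *
for n in("scene","top"):
    S=[];B=[];R=[]
    for _ in range(4):
        t,T=cloud(n);c=(T-O)@np.c_[UX,UY,UZ]*1000;h=cv2.cvtColor(t,cv2.COLOR_RGB2HSV).astype(int)
        z0=2 if n=="scene" else 0
        y=(h[...,0]>18)&(h[...,0]<36)&(h[...,1]>110)&(abs(c[...,0])<50)&(c[...,1]>20)&(c[...,1]<100)&(c[...,2]>73.5+z0)
        S.append(c[y])
        b=(h[...,0]>100)&(h[...,0]<130)&(h[...,1]>110)&(c[...,2]>51+z0)&(c[...,2]<60)&(c[...,1]>0)&(c[...,1]<40)&(abs(c[...,0])<50);B.append(c[b])
        f=(h[...,0]>100)&(h[...,0]<130)&(h[...,1]>110)&(c[...,2]>51+z0)&(c[...,2]<60)&(c[...,1]>60)&(c[...,1]<110)&(abs(c[...,0])<50);R.append(c[f])
    for k,a in(("lid top",S),("slide",B),("fixed",R)):
        a=np.vstack(a);p=np.percentile(a,[1,99],axis=0);print(n,k,len(a),"x",p[:,0].round(1),"y",p[:,1].round(1),"mid",p.mean(0).round(1)[:2])
```

```text
scene lid top 1034 x [-17.4  28.4] y [36.8 81.5] mid [ 5.5 59.1]
scene slide 368 x [-23.   31.9] y [ 0.4 24.2] mid [ 4.4 12.3]
scene fixed 101 x [ 1.4 38. ] y [ 73.8 100.7] mid [19.7 87.3]
top lid top 2087 x [-21.2  25.5] y [35.4 82.1] mid [ 2.2 58.7]
top slide 933 x [-30.   30.3] y [11.9 25.7] mid [ 0.1 18.8]
top fixed 899 x [-34.8  35.2] y [ 69.3 102.5] mid [ 0.2 85.9]
```

Run:
```python
from h import *
t=[];
for _ in range(8):
    p,T=cloud("top");t.append((T-O)@np.c_[UX,UY,UZ]*1000)
c=np.concatenate([a.reshape(-1,3) for a in t]);c=c[(c[:,2]>46)&(c[:,2]<62)]
for n,s in(("left",(c[:,0]<-14)&(c[:,0]>-29)),("right",(c[:,0]>14)&(c[:,0]<29))):
    print(n,dict(zip(range(8,46),np.histogram(c[s][:,1],bins=np.arange(8,47))[0].tolist())))
P=np.load("pics/P.npy");c=((P-O)@np.c_[UX,UY,UZ]*1000).reshape(-1,3);c=c[(c[:,2]>46)&(c[:,2]<62)&(abs(c[:,0])<29)]
print("start",dict(zip(range(20,60),np.histogram(c[:,1],bins=np.arange(20,61))[0].tolist())))
```

```text
left {8: 0, 9: 0, 10: 0, 11: 7, 12: 32, 13: 40, 14: 32, 15: 32, 16: 32, 17: 26, 18: 32, 19: 40, 20: 31, 21: 36, 22: 32, 23: 24, 24: 32, 25: 32, 26: 0, 27: 0, 28: 24, 29: 32, 30: 32, 31: 24, 32: 32, 33: 33, 34: 33, 35: 39, 36: 7, 37: 0, 38: 0, 39: 0, 40: 0, 41: 0, 42: 0, 43: 0, 44: 0, 45: 0}
right {8: 0, 9: 0, 10: 0, 11: 8, 12: 24, 13: 32, 14: 24, 15: 31, 16: 40, 17: 32, 18: 36, 19: 32, 20: 24, 21: 31, 22: 37, 23: 32, 24: 39, 25: 24, 26: 2, 27: 1, 28: 25, 29: 30, 30: 41, 31: 29, 32: 39, 33: 32, 34: 24, 35: 31, 36: 8, 37: 0, 38: 0, 39: 0, 40: 0, 41: 0, 42: 0, 43: 0, 44: 0, 45: 0}
start {20: 0, 21: 0, 22: 0, 23: 5, 24: 16, 25: 16, 26: 15, 27: 16, 28: 16, 29: 16, 30: 16, 31: 15, 32: 14, 33: 17, 34: 14, 35: 16, 36: 17, 37: 9, 38: 0, 39: 0, 40: 0, 41: 0, 42: 0, 43: 1, 44: 0, 45: 8, 46: 18, 47: 14, 48: 15, 49: 16, 50: 14, 51: 16, 52: 15, 53: 11, 54: 0, 55: 0, 56: 0, 57: 0, 58: 0, 59: 0}
```

```bash
python3 -c "
from plant import *
print(state()['time']);print(job_done())"
```

```text
36.6
the job is handed in; nothing more can be done
None
```

The jar is clamped upright in the blue cam-lever clamp and the job is handed in, with the clock at 36.6 s of the 72 s allowed. I freed the lever, drew the jaw back, stood the jar on the rail, pushed the jaw up until the sprung face was pressed in, and locked the lever.

**What the last checks showed:**
- **Lever:** it measures about 29–30° up, the locked angle, and did not give under a 24 N press from above.
- **Jaw face:** its front is at clamp y ≈ 36.2 mm, where 36.6 mm is expected with the jar home. The spring is pressed in by about 5 mm.
- **Jar:** the lid is level to within about 0.5° in the top camera, and its centre is at y ≈ 58.8 mm against 58.6 mm for the seat.
- **Beaker:** it is still where it stood, and the arm was clear with nothing touching.

**What disagreed or went less smoothly:**
- The top camera puts the lid's centre about 2 mm to clamp +x. That doesn't fit a jar fully home in the V, but the jar's y position and the jaw face both say it is home. I took it as the lid sitting off-centre or camera error and left it.
- The scene camera shows the lid tilted about 1°, which the top camera does not.
- The gripper slid off the lever near upright, so I let it stand at about 95°, well past the release angle but short of the full 105°.
- Lifting the lever left the tool leaning about 6°. I straightened it by gripping the fixed jaw before fetching the jar.

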